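# Strip and gauge bone knife handles for gluing

## Task

Get the three bone knife handles in the clamp ready for gluing: lift off each horn cap that is still on and set it, the same way up and fully down, in the tray recess at the same place in the row as its handle, because each is fitted to its own. Put the tang gauge down the slot of all three handles in turn, from the robot's left to its right, each time until its brass shoulder rests on the handle, then return it fully down to its stand. Seat the loose brass bolsters flat in the tray's pockets, one to a pocket, and leave everything else on the bench where it is.

Things in the scene. Friction and masses are not known exactly. Their poses are not given: they have to be found in the camera images.
- clamp: Fixed clamp: base board 100 x 250 x 12 mm and on it two parallel wooden jaws along y, 240 mm long, tops at z = 62 mm; screws with brass wing nuts at both ends, out to x = -56 mm. Origin: centre of the base's underside; +y to the robot's left at yaw 0. The jaws hold handles 1 to 3 in a row, from the robot's left (+y) to its right, about 66 mm apart.
- handle1: Bone knife handle held fast upright in the clamp, number 1 of 3 from the robot's left. 28 mm in x, 38 in y. Origin: centre of its underside, 12 mm above the bench; axes as the clamp's. Shoulder at z = 92 mm, then a tenon 20 x 30 mm to the top at z = 100 mm. Tang slot down the tenon's centre: 6.5 mm in x, 18 in y, 44 deep.
- handle2: Bone knife handle held fast upright in the clamp, number 2 of 3 from the robot's left. 28 mm in x, 38 in y. Origin: centre of its underside, 12 mm above the bench; axes as the clamp's. Shoulder at z = 92 mm, then a tenon 20 x 30 mm to the top at z = 100 mm. Tang slot down the tenon's centre: 6.5 mm in x, 18 in y, 44 deep.
- handle3: Bone knife handle held fast upright in the clamp, number 3 of 3 from the robot's left. 28 mm in x, 38 in y. Origin: centre of its underside, 12 mm above the bench; axes as the clamp's. Shoulder at z = 92 mm, then a tenon 20 x 30 mm to the top at z = 100 mm. Tang slot down the tenon's centre: 6.5 mm in x, 18 in y, 44 deep.
- cap1: Loose dark horn cap of handle 1 (None if absent: that handle is already bare), over the tenon, on the shoulder; nothing holds it, it lifts straight off. 28 mm in x, 38 in y, 23 high, flat sides up to z = 20 mm; hollow below, 23 x 33 mm, 9 deep. 30 g. Origin: centre of its lower rim, z up. Starts 92 mm above its handle's origin, axes parallel.
- cap2: Loose dark horn cap of handle 2 (None if absent: that handle is already bare), over the tenon, on the shoulder; nothing holds it, it lifts straight off. 28 mm in x, 38 in y, 23 high, flat sides up to z = 20 mm; hollow below, 23 x 33 mm, 9 deep. 30 g. Origin: centre of its lower rim, z up. Starts 92 mm above its handle's origin, axes parallel.
- cap3: Loose dark horn cap of handle 3 (None if absent: that handle is already bare), over the tenon, on the shoulder; nothing holds it, it lifts straight off. 28 mm in x, 38 in y, 23 high, flat sides up to z = 20 mm; hollow below, 23 x 33 mm, 9 deep. 30 g. Origin: centre of its lower rim, z up. Starts 92 mm above its handle's origin, axes parallel.
- tray: Fixed wooden tray 140 mm in x, 216 in y, 14 high. Origin: centre of its underside; +y to the robot's left at yaw 0. Far row, x = +35 mm: cap recesses 1 to 3 at y = 66, 0, -66 mm (robot's left to right; cap N goes in recess N), 32 mm in x by 42 in y. Near row, x = -36 mm: bolster pockets at y = 66, 0, -66 mm, 28 by 48 mm. All 6 mm deep, floors at z = 8 mm.
- bolster1: Loose brass bolster: flat block 24 mm in x, 44 in y, 12 thick, 90 g, a dark slot on top; lies on the bench in front of clamp and tray. None if absent. Origin: centre of its underside, z up. All alike: each fits any pocket, either way round, and then stands 6 mm proud of the tray.
- bolster2: Loose brass bolster: flat block 24 mm in x, 44 in y, 12 thick, 90 g, a dark slot on top; lies on the bench in front of clamp and tray. None if absent. Origin: centre of its underside, z up. All alike: each fits any pocket, either way round, and then stands 6 mm proud of the tray.
- bolster3: Loose brass bolster: flat block 24 mm in x, 44 in y, 12 thick, 90 g, a dark slot on top; lies on the bench in front of clamp and tray. None if absent. Origin: centre of its underside, z up. All alike: each fits any pocket, either way round, and then stands 6 mm proud of the tray.
- gauge_stand: Fixed wooden gauge stand: foot 56 x 60 x 6 mm, on it a block 44 mm in x, 50 in y, top at z = 50 mm, with a slot down its centre 6.5 mm in x, 18 in y, 44 deep. Origin: centre of its underside, z up.
- gauge: Loose tang gauge, 80 g, blade down in its stand, shoulder on the stand's top (10 mm above the stand's origin, axes parallel). Origin: centre of the blade's tip, z up. Steel blade 3 mm in x, 14 in y, to z = 40 mm (lowest 8 mm: 2 x 10); brass shoulder 13 x 26, z = 40 to 48; wooden grip 14 x 26, z = 48 to 90. With the shoulder on a handle it is 60 mm above the handle's origin.
- flat_file: Bystander, to be left alone: file with a wooden grip, about 220 mm long, loose on the bench. Origin: on its underside, about its middle.
- bone_offcut: Bystander, to be left alone: piece of bone tube, 32 mm thick and 75 mm long, loose on the bench. Origin: on its underside, about its middle.
- wood_offcut: Bystander, to be left alone: plywood block, 55 x 90 x 22 mm, loose on the bench. Origin: on its underside, about its middle.
- knuckle_bone: Bystander, to be left alone: small bone, about 45 mm across and 26 mm high, loose on the bench. Origin: on its underside, about its middle.
- rasp: Bystander, to be left alone: rasp with a wooden grip, about 240 mm long, loose on the bench. Origin: on its underside, about its middle.
Things that resemble listed ones, but are neither listed nor needed, are in the scene too. What is meant by the gauge is not green or white, and is the smaller of those in its own colour.

How it is judged:
On the way, in this order (a step that is already met when the one before it is completed fails the run):
1. the gauge's blade is in the slot of handle 1, its brass shoulder down on the handle's top (x of gauge in the frame of handle1 between -0.005 and 0.005 m and y of gauge in the frame of handle1 between -0.006 and 0.006 m and z of gauge in the frame of handle1 between 0.055 and 0.0625 m and angle between the z axis of gauge and the z axis of handle1, either way round below 0.1 rad), for 0.3 s.
2. the gauge's blade is in the slot of handle 2, its brass shoulder down on the handle's top (x of gauge in the frame of handle2 between -0.005 and 0.005 m and y of gauge in the frame of handle2 between -0.006 and 0.006 m and z of gauge in the frame of handle2 between 0.055 and 0.0625 m and angle between the z axis of gauge and the z axis of handle2, either way round below 0.1 rad), for 0.3 s.
3. the gauge's blade is in the slot of handle 3, its brass shoulder down on the handle's top (x of gauge in the frame of handle3 between -0.005 and 0.005 m and y of gauge in the frame of handle3 between -0.006 and 0.006 m and z of gauge in the frame of handle3 between 0.055 and 0.0625 m and angle between the z axis of gauge and the z axis of handle3, either way round below 0.1 rad), for 0.3 s.
At the end, for the whole second after the job is handed in: Each cap upright in the recess of its own number (centred within 4.5 mm, its rim within 2.5 mm of the floor, tilt under 0.08 rad); each bolster likewise flat in a pocket (0.06 rad); the gauge upright at rest in its stand, shoulder within 3.5 mm of the top. Absent things do not count (x of cap1 in the frame of tray between 0.0305 and 0.0395 m and y of cap1 in the frame of tray between 0.0615 and 0.0705 m and z of cap1 in the frame of tray between 0.005 and 0.0105 m and angle between each of cap1, cap2, cap3's own z axis and vertical below 0.08 rad and x of cap2 in the frame of tray between 0.0305 and 0.0395 m and y of cap2 in the frame of tray between -0.0045 and 0.0045 m and z of cap2 in the frame of tray between 0.005 and 0.0105 m and x of cap3 in the frame of tray between 0.0305 and 0.0395 m and y of cap3 in the frame of tray between -0.0705 and -0.0615 m and z of cap3 in the frame of tray between 0.005 and 0.0105 m and x of bolster1 in the frame of tray between -0.0395 and -0.0325 m and (y of bolster1 in the frame of tray between 0.0615 and 0.0705 m or y of bolster1 in the frame of tray between -0.0045 and 0.0045 m or y of bolster1 in the frame of tray between -0.0705 and -0.0615 m) and z of bolster1 in the frame of tray between 0.005 and 0.0105 m and angle between each of bolster1, bolster2, bolster3's own z axis and vertical below 0.06 rad and x of bolster2 in the frame of tray between -0.0395 and -0.0325 m and (y of bolster2 in the frame of tray between 0.0615 and 0.0705 m or y of bolster2 in the frame of tray between -0.0045 and 0.0045 m or y of bolster2 in the frame of tray between -0.0705 and -0.0615 m) and z of bolster2 in the frame of tray between 0.005 and 0.0105 m and x of bolster3 in the frame of tray between -0.0395 and -0.0325 m and (y of bolster3 in the frame of tray between 0.0615 and 0.0705 m or y of bolster3 in the frame of tray between -0.0045 and 0.0045 m or y of bolster3 in the frame of tray between -0.0705 and -0.0615 m) and z of bolster3 in the frame of tray between 0.005 and 0.0105 m and horizontal distance between gauge and gauge_stand below 0.006 m and z of gauge in the frame of gauge_stand between 0.004 and 0.0135 m and angle between gauge's own z axis and vertical below 0.1 rad and linear speed of gauge below 0.02 m/s); the robot touches nothing.
It fails at once if one of the other things on the bench (file, rasp, offcuts, bone) is pushed more than 30 mm from its place (distance of any of flat_file, bone_offcut, wood_offcut, knuckle_bone, rasp from where it was at the start of the episode above 0.03 m).
Of cap1, cap2, cap3 only 2 to 3 are there at a start; the rules pass over those that are not, and their reading is None.
Of bolster1, bolster2, bolster3 only 1 to 3 are there at a start; the rules pass over those that are not, and their reading is None.
At some moment in a run one of bolster1, bolster2, bolster3 may be knocked a few centimetres aside while the robot is not near it.
It also fails if it takes over 210 s, if anything falls off the work surface, if the arm or the gripper's body presses on something with over 40 N, if the wrist force passes 120 N, or if a joint passes its speed limit or range.

## Robot

A 7-joint arm with a two-finger parallel gripper is mounted at the origin on the work surface. World frame = base frame: x ahead of the robot, y to its left, z up, the work surface at z = 0. Lengths are in m, angles in rad, forces in N, time in s.
With the tool pointing down it reaches from about 0.425 to 0.875 m from the base axis. Payload 4.7 kg.
Tool frame: the origin (TCP) lies between the finger pads; the fingertips stand 19 mm ahead of it and the grasp point (between the pads) is the TCP (ctrl.tip_extent is the distance from the TCP to the fingertips, in m); z points along the fingers, y is the line along which they close (so a half turn about z gives the same grasp; the last joint's range is limited). The gripper opens to 87 mm and grips with 3 to 60 N. Pads are 19 mm wide; open, the fingers measure 117 mm over their backs; the gripper's body (75 mm by 190 mm) begins 51 mm behind the grasp point.
Start: joints at [-1.271, 0.321, -0.07, 1.45, 0.023, 1.371, -0.057], TCP at [0.183, 0.624, 0.242] pointing down, gripper open.
Joint ranges: [-2.86, 2.86], [-0.3, 2.09], [-1.38, 1.24], [0.06, 2.45], [-1.56, 4.7], [0.09, 2.05], [-2.69, 2.69]. Speed limits (rad/s): [2.57, 2.57, 3.14, 3.14, 3.14, 3.14, 3.14].

## Interface

Orientations are given as a rotation vector (axis times angle).
In Python, from bench import ctrl gives the robot as it stands.
- The arm moves only by the shell command python3 -m crank 'ROWS' [OPENING] [FORCE]. ROWS is JSON, a list of rows, each an object of numbers: "tx", "ty", "tz": the shift along the tool's x, y, z in mm; "turn": the turn about the tool's z in units of 5 degrees (1.0 is 5 degrees). In form: [{"tx": .., "ty": .., "tz": .., "turn": ..}, ...]. A call has 1 to 5 rows; each row is the pose to reach, as a shift and turn from the pose commanded when the call began, along the tool's axes at that moment; what a row does not reach only later rows make up. A row lasts 1/8 s, in which the tool goes at most 62.5 mm and 10.7 degrees, less where a joint would pass 70% of its speed; a pose out of reach is approached as far as the arm can. A call with a gripper value outside its range is refused whole. OPENING is the finger opening in mm, from 0 to 87, set as the call begins (- or left out, the last holds). The fingers move at their own pace and stop on an object; FORCE is the grip in N (left out, the last holds). Time passes only in rows, so rows that repeat a pose let the fingers close. It gives the time, the measured TCP pose, the force, the opening and the grip force at its end, in the units of the state.
- ctrl.get_state(): the state, without advancing time (a new reading comes with each control period).
- ctrl.get_image(name): name is "scene" or "top"; returns (picture, depth): 384x512x3 uint8, red, green, blue; 384x512 float32, m along the optical axis (not along the pixel's ray), 0 where there is no reading.
- ctrl.camera_model(name): a dict with "intrinsics" (3x3 intrinsics, pixels), "origin" and "orientation" of the camera in the world. Camera axes: x right, y down, z forward; pixel columns grow to the right and rows downward; lengths in m; the calibration is good to about 2 mm. A picture is of the moment at which its call begins. camera_model takes no time and is no camera call.
- ctrl.close_job(): hands the job in; it is judged then, once.
Trained networks look in the newest picture that a camera, given by its name, has taken for a name from the list of things; names that differ only in an ending like _2 or _b are one class to them, and where a whole thing is asked for, a point or a joint stands for the part that bears it (a point fixed in the world has none). Each returns a list of dicts, best first, with "confidence" (0 to 1); they miss things now and then, are a little off and sometimes report something else, mostly with a low value. They report only what shows in the picture. A call takes as long as a camera call. They do not tell look-alikes from the thing itself.
- ctrl.recognise(camera, query): "xyz" ([x, y, z] in m, in world coordinates, good to about 4 mm: the middle of the surface that is visible of it).
- ctrl.mark_of(camera, query): "xyz" ([x, y, z] in m, in world coordinates, good to about 4 mm: a listed point, or the origin of a listed thing).
The state is a dict: "time": time; "joint_positions": joint angles; "qd": joint speeds; "joint_torque": joint torques, N m; "position": TCP position; "tool_rot": TCP orientation; "ft_force": force on the tool from outside, world axes, zero at the start; "torque": the same for the moment, N m; "grip_width": opening from 0.0 (shut) to 1.0 (fully open); "grip_force": force on a finger pad.
Only numpy, scipy, OpenCV 4.12 (cv2) and the standard library are available. Lean on these libraries where they do the work, as an engineer would, in place of code of your own. Each camera call takes 0.05 s, during which the arm holds its last target. There are 200 camera calls.

## Working session

There is one attempt and no reset: what is moved stays moved. The work goes in short steps, Python scripts to look and compute and a shell command to move; the robot and the scene stay as the last step left them, time stands still between calls to the robot, and variables do not carry over. Pictures are saved under pics/ and viewed, at most 14 in all, crops included, and the job is handed in when it is done.

```bash
ls; mkdir -p pics
python3 - <<'E'
from bench import ctrl
import cv2,numpy as np
for n in("scene","top"):
    im,d=ctrl.get_image(n); cv2.imwrite(f"pics/{n}0.png",cv2.resize(im[:,:,::-1],(800,600),interpolation=cv2.INTER_CUBIC)); np.savez(f"{n}0.npz",im=im,d=d)
    m=ctrl.camera_model(n); print(n,{k:np.round(v,4).tolist() for k,v in m.items()})
s=ctrl.get_state(); print(s["time"],s["position"],s["tool_rot"])
E
```

```text
pics
scene {'intrinsics': [[464.4023, 0.0, 258.8084], [0.0, 464.4023, 197.3673], [0.0, 0.0, 1.0]], 'origin': [1.0598, 0.4235, 0.8801], 'orientation': [-1.2142, -2.4082, 0.9021]}
top {'intrinsics': [[493.2098, 0.0, 247.7204], [0.0, 493.2098, 186.7979], [0.0, 0.0, 1.0]], 'origin': [0.3443, 0.0009, 1.2339], 'orientation': [-2.1234, 2.1297, -0.166]}
0.1 [0.18313952 0.62318129 0.24056114] [-4.47339956e-01 -3.10939467e+00  2.71879577e-03]
```

View pics/scene0.png

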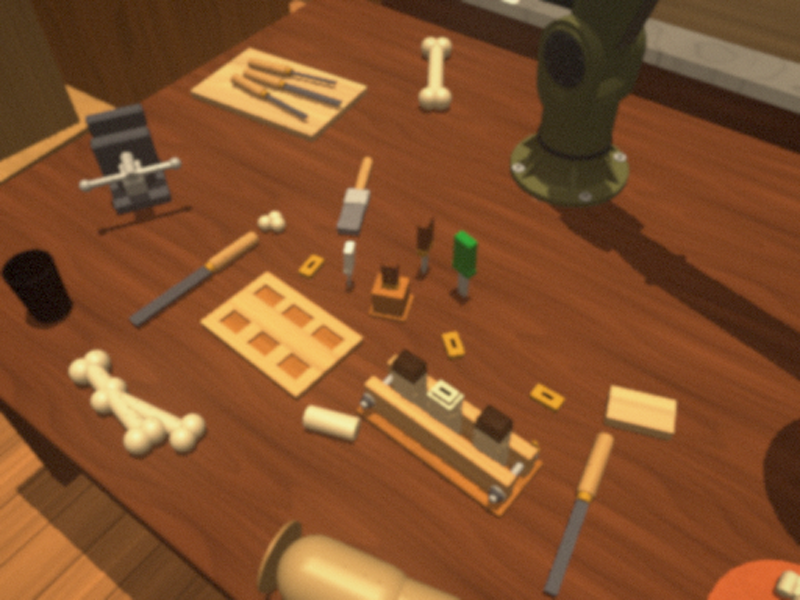

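View pics/top0.png

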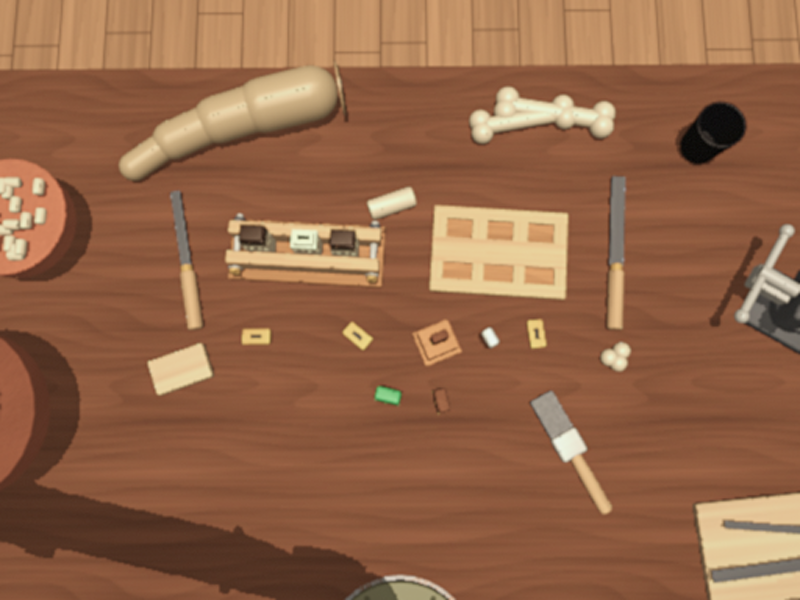

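The two views show the clamp (top 305,245) with dark caps on handles 1 and 3 and a bare bone handle 2. The tray is at (500,250) and the stand with a brown gauge at (438,340). Bolsters lie at (256,336), (357,335) and (537,333).
Gauge candidates in the scene view: brown in the stand (388,275), brown free-standing (425,235), green (465,250), white (349,255).

```bash
cat > h.py <<'E'
import numpy as np,cv2
from scipy.spatial.transform import Rotation as R
from bench import ctrl
def cloud(n,d):
    m=ctrl.camera_model(n);K=np.array(m["intrinsics"]);v,u=np.mgrid[:d.shape[0],:d.shape[1]]
    p=np.stack([(u-K[0,2])/K[0,0]*d,(v-K[1,2])/K[1,1]*d,d],-1)
    p=p@R.from_rotvec(m["orientation"]).as_matrix().T+np.array(m["origin"]); p[d==0]=np.nan
    return p
def rect(pts):  # xy in mm -> centre, sizes, angle of the long side from +y axis
    (c,s,a)=cv2.minAreaRect((pts[:,:2]*1000).astype(np.float32)); b=cv2.boxPoints((c,s,a))
    e=[b[1]-b[0],b[2]-b[1]]; l=max(e,key=np.linalg.norm); ang=np.degrees(np.arctan2(-l[0],l[1])); ang=(ang+90)%180-90
    return np.round(c,1),np.round(sorted(s),1),round(float(ang),1)
E
python3 - <<'E'
from h import *
for n in("top","scene"):
    z=np.load(n+"0.npz");p=cloud(n,z["d"]);im=z["im"]
    H=p[...,2]; roi=(p[...,0]>.35)&(p[...,0]<.9)&(abs(p[...,1])<.45)
    fl=p[roi&(abs(H)<.006)]; A=np.c_[fl[:,:2],np.ones(len(fl))]; print(n,"table plane",np.linalg.lstsq(A,fl[:,2],rcond=None)[0])
    k,lab,st,ce=cv2.connectedComponentsWithStats((roi&(H>.006)).astype(np.uint8))
    for i in range(1,k):
        if st[i,4]<12: continue
        q=p[lab==i]; t=np.percentile(q[:,2],97); tp=q[q[:,2]>t-.004]
        print(i,"px",np.round(ce[i]*800/512).astype(int),"n",st[i,4],"zmax",round(t*1000,1),"top",*rect(tp),"mean",np.round(tp.mean(0)*1000,1),"col",np.median(im[lab==i],0))
z=np.load("scene0.npz")["im"]
cv2.imwrite("pics/g.png",cv2.resize(z[130:230,200:330,::-1],(780,600),interpolation=cv2.INTER_CUBIC))
E
```

```text
top table plane [-0.00047314  0.0006608   0.00017747]
1 px [237 116] n 4045 zmax 88.8 top [872.8 162.3] [ 48.9 142.5] 11.7 mean [872.2 168.   87.6] col [200. 171. 128.]
2 px [538 115] n 1656 zmax 38.0 top [ 853.3 -235.9] [ 77.2 227.4] 1.0 mean [ 850.5 -240.3   36.2] col [228. 212. 175.]
89 px [615 253] n 902 zmax 25.8 top [ 600.  -349.9] [ 18.3 212.4] 85.8 mean [ 541.9 -345.3   24.1] col [130. 122. 113.]
106 px [185 265] n 700 zmax 26.0 top [547.9 334.3] [ 18.2 103.6] -82.1 mean [543.6 334.1  24.2] col [161.5 127.5 111. ]
110 px [391 202] n 373 zmax 34.1 top [700.3  11.2] [21.8 73. ] 22.3 mean [701.5   9.8  32.1] col [230. 213. 176.]
131 px [498 251] n 4365 zmax 18.0 top [ 619.9 -162.2] [140.6 215.9] -3.9 mean [ 620.7 -161.8   15.8] col [233. 204. 151.]
141 px [305 251] n 3835 zmax 127.5 top [620.9 151.8] [ 27.4 171.9] -3.2 mean [620.7 155.1 126.8] col [197. 147. 100.]
214 px [436 341] n 485 zmax 101.3 top [473.6 -59.7] [13.4 24.8] 26.6 mean [472.9 -59.5 100.1] col [212. 155. 103.]
215 px [535 333] n 170 zmax 16.3 top [ 485.5 -217.9] [23.2 42.6] -86.4 mean [ 486.3 -217.2   14. ] col 
[... 2291 characters left out ...]
3.5]
17 px [133 408] n 2133 zmax 36.8 top [ 855.4 -239.1] [ 77.6 226.7] 1.4 mean [ 853.7 -234.9   34.9] col [236. 207. 140.]
18 px [546 397] n 199 zmax 14.8 top [485.8 227.5] [24.5 43. ] -1.5 mean [485.2 229.   12.2] col [215. 145.  42.]
19 px [640 412] n 1070 zmax 24.4 top [433.9 345. ] [56.9 89.6] 20.2 mean [433.7 345.4  22.2] col [243. 195. 113.]
20 px [331 422] n 518 zmax 33.2 top [704.   11.4] [23.  74.8] 19.1 mean [703.1  11.1  31.2] col [234.  202.5 137. ]
21 px [579 508] n 1091 zmax 24.6 top [549.2 334.8] [ 18.1 105.1] -79.5 mean [547.9 334.2  22.9] col [117.  99.  83.]
23 px [344 569] n 2807 zmax 89.4 top [877.3 162.1] [ 41.7 142.4] 12.6 mean [875.5 164.9  87.4] col [216. 164.  94.]
```

View pics/g.png

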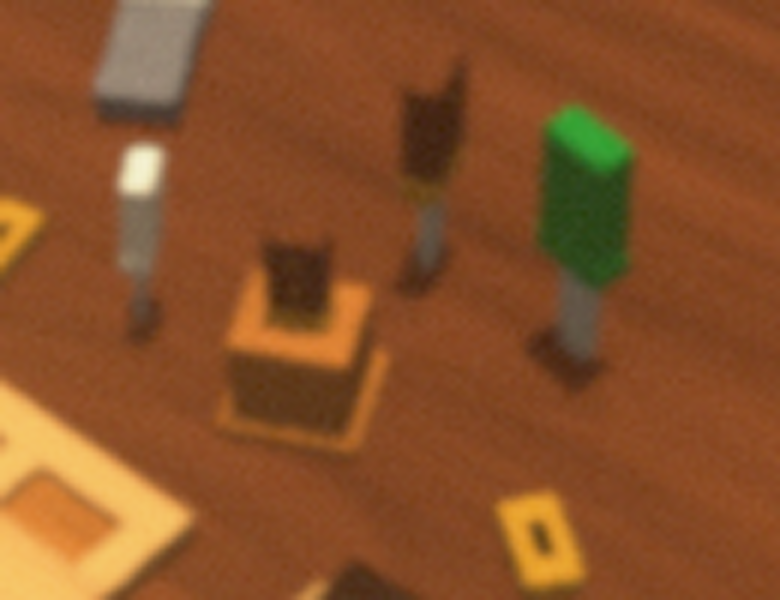

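The gauge is the smaller brown one, standing in the stand at crop (300,285). The brown at (430,130) is taller and 16x31 mm, and green and white are excluded by the description. Next I refine the cap, handle, stand and tray poses in both views.

```bash
cat >> h.py <<'E'
ZB={"top":.002,"scene":0.}   # height bias of each camera, from bench/tray tops
def grab(n):
    im,d=ctrl.get_image(n); p=cloud(n,d); p[...,2]-=ZB[n]; return im,p
def pick(p,x,y,r,z0,z1):
    m=(np.hypot(p[...,0]-x,p[...,1]-y)<r)&(p[...,2]>z0)&(p[...,2]<z1); return p[m]
def plan(x,y,z,phi=None):
    """world target mm, phi = world angle of tool y in deg -> tool shift mm and turn units"""
    s=ctrl.get_state(); M=R.from_rotvec(s["tool_rot"]).as_matrix(); p=np.array(s["position"])*1000
    t=M.T@(np.array([x,y,z])-p); ph=np.degrees(np.arctan2(M[1,1],M[0,1])); 
    print("t",round(s["time"],1),"tcp",np.round(p,1),"phi",round(ph,1),"tilt",np.round(M[:2,2],4),"q7",round(s["joint_positions"][6],2),"F",np.round(s["ft_force"],1),"w",round(s["grip_width"]*87,1),"g",round(s["grip_force"],1))
    print("  tx %.1f ty %.1f tz %.1f"%tuple(t), "" if phi is None else "turn %.2f"%(((ph-phi+90)%180-90)/5))
E
python3 - <<'E'
from h import *
for n in("top","scene"):
    p=cloud(n,np.load(n+"0.npz")["d"]); p[...,2]-=ZB[n]
    print(n)
    for nm,a in {"cap1":(.62,.222,.03,.120,.13),"h2":(.62,.155,.03,.108,.116),"h2sh":(.62,.155,.03,.100,.116),"cap3":(.62,.088,.03,.120,.13),"stand":(.474,-.06,.05,.044,.056),"foot":(.474,-.06,.05,.003,.056),"jaws":(.615,.155,.15,.056,.066),"base":(.615,.155,.15,.008,.016),"tray":(.62,-.162,.15,.011,.018)}.items():
        q=pick(p,*a); print(nm,len(q),*rect(q),"mean",np.round(q.mean(0)*1000,1))
plan(621,221,230,-3.5)
E
```

```text
top
cap1 181 [624.6 219.1] [28.7 37.5] -1.0 mean [624.6 218.5 124.4]
h2 77 [620.7 143.6] [21.5 30. ] -9.4 mean [620.6 143.2 110.2]
h2sh 159 [620.3 143.9] [27.2 36. ] -1.2 mean [620.1 143.2 106.9]
cap3 174 [617.5  84.6] [27.2 37.1] -0.9 mean [616.2  84.  124.1]
stand 288 [473.8 -59.9] [43.7 50.1] 22.7 mean [472.8 -59.3  48.2]
foot 442 [480.3 -61.6] [79.1 87.2] 44.4 mean [469.5 -58.   35.7]
jaws 1217 [620.8 149.3] [ 68.9 240.1] -3.6 mean [615.1 147.   59.9]
base 868 [579.5 146.9] [199.5 256.7] 1.8 mean [587.9 142.   10.8]
tray 2132 [ 587.9 -160.1] [205.9 215.9] -4.1 mean [ 618.5 -163.7   13.1]
scene
cap1 264 [626.8 217.7] [27.1 38.5] -3.6 mean [628.3 219.  125.5]
h2 128 [621.3 142.2] [21.4 30.8] -1.4 mean [621.8 142.8 111.4]
h2sh 229 [621.7 144.2] [28.3 34.4] -3.5 mean [624.1 145.  108.1]
cap3 217 [617.6  83.2] [29.5 39.5] -5.4 mean [619.6  84.7 125.3]
stand 239 [474.7 -61.1] [49.2 51. ] 22.6 mean [479.7 -57.   49.4]
foot 589 [473.6 -54.9] [58.6 89.5] 35.3 mean [484.3 -52.6  31.4]
jaws 1553 [622.4 148.5] [ 69.7 239.9] -3.4 mean [636.1 162.7  61.2]
base 1309 [585.9 144.3] [214.9 259.2] 7.2 mean [635.4 169.3  11.6]
tray 2966 [ 585.3 -160.6] [214.  219.4] -4.6 mean [ 622.  -159.2   13.7]
t 0.1 tcp [183.1 623.2 240.6] phi 73.6 tilt [-0.0004 -0.0017] q7 -0.06 F [-0.1  0.1  0.2] w 86.9 g 0.0
  tx -533.5 ty -262.4 tz 11.1 turn 15.43
```

```bash
python3 -m crank '[{"tx":-50,"ty":-25,"tz":0,"turn":2},{"tx":-105,"ty":-52,"tz":0,"turn":4},{"tx":-160,"ty":-79,"tz":0,"turn":6},{"tx":-215,"ty":-106,"tz":0,"turn":8},{"tx":-270,"ty":-132,"tz":0,"turn":10}]' 70
python3 -c "
from h import *
plan(625,218,200,-3.5)"
```

```text
time: 0.72
position: [0.4056, 0.4197, 0.2412]
tool_rot: [1.725, 2.626, -0.001]
ft_force: [1.2, -0.1, -0.2]
grip_width: 0.805
grip_force: 0.0
t 0.7 tcp [405.6 419.7 241.2] phi 23.4 tilt [-0.     -0.0004] q7 -0.41 F [ 1.2 -0.1 -0.2] w 70.0 g 0.0
  tx -272.2 ty 121.2 tz 41.3 turn 5.38
```

```bash
python3 -m crank '[{"tx":-55,"ty":24,"tz":8,"turn":2},{"tx":-110,"ty":49,"tz":16,"turn":4},{"tx":-165,"ty":73,"tz":24,"turn":5.4},{"tx":-220,"ty":98,"tz":32,"turn":5.4},{"tx":-272,"ty":121,"tz":41,"turn":5.4}]'
python3 -m crank '[{"tx":0,"ty":0,"tz":0,"turn":0}]'
python3 -c "
from h import *
plan(625.5,218.4,131,-3.5)"
```

```text
time: 1.35
position: [0.6261, 0.2187, 0.2]
tool_rot: [-2.286, -2.155, 0.0]
ft_force: [-0.4, 1.1, 0.6]
grip_width: 0.803
grip_force: 0.0
time: 1.48
position: [0.6276, 0.2131, 0.1988]
tool_rot: [2.294, 2.142, -0.006]
ft_force: [-0.6, -0.7, -0.9]
grip_width: 0.803
grip_force: 0.0
t 1.5 tcp [627.6 213.1 198.8] phi -3.9 tilt [-0.0005 -0.0051] q7 -0.33 F [-0.6 -0.7 -0.9] w 69.8 g 0.0
  tx 5.5 ty -2.4 tz 67.8 turn -0.08
```

```bash
python3 -m crank '[{"tx":0},{"tx":0},{"tx":0}]'
python3 -c "
from h import *
plan(625.5,218.4,131,-3.5)"
```

```text
t 1.5 tcp [627.6 213.1 198.8] phi -3.9 tilt [-0.0005 -0.0051] q7 -0.33 F [-0.6 -0.7 -0.9] w 69.8 g 0.0
  tx 5.5 ty -2.4 tz 67.8 turn -0.08$[0]: bad value
```

All four keys are needed per row.

```bash
python3 -m crank '[{"tx":0,"ty":0,"tz":0,"turn":0},{"tx":0,"ty":0,"tz":0,"turn":0},{"tx":0,"ty":0,"tz":0,"turn":0}]'
python3 -c "
from h import *
plan(625.5,218.4,131,-3.5)"
```

```text
time: 1.85
position: [0.6242, 0.2219, 0.2009]
tool_rot: [-2.283, -2.158, -0.001]
ft_force: [0.5, -0.0, 0.1]
grip_width: 0.806
grip_force: 0.0
t 1.9 tcp [624.2 221.9 200.9] phi -3.2 tilt [0.0001 0.0009] q7 -0.33 F [ 0.5 -0.   0.1] w 70.1 g 0.0
  tx -3.5 ty 1.5 tz 69.9 turn 0.05
```

```bash
python3 -m crank '[{"tx":0,"ty":0,"tz":10,"turn":0},{"tx":0,"ty":0,"tz":22,"turn":0},{"tx":0,"ty":0,"tz":32,"turn":0},{"tx":0,"ty":0,"tz":38,"turn":0},{"tx":0,"ty":0,"tz":40,"turn":0}]'>/dev/null
python3 -m crank '[{"tx":0,"ty":0,"tz":0,"turn":0},{"tx":0,"ty":0,"tz":0,"turn":0},{"tx":0,"ty":0,"tz":0,"turn":0},{"tx":0,"ty":0,"tz":0,"turn":0}]'>/dev/null
python3 -c "
from h import *
plan(625.5,218.4,131,-3.5)"
```

```text
t 3.0 tcp [625.1 220.2 160.8] phi -3.4 tilt [0.0004 0.0002] q7 -0.32 F [-0.4  0.3  0.4] w 70.0 g 0.0
  tx -1.8 ty 0.5 tz 29.8 turn 0.03
```

```bash
python3 -m crank '[{"tx":-0.5,"ty":0.2,"tz":10,"turn":0},{"tx":-1,"ty":0.4,"tz":20,"turn":0},{"tx":-1.8,"ty":0.5,"tz":27,"turn":0},{"tx":-1.8,"ty":0.5,"tz":30,"turn":0},{"tx":-1.8,"ty":0.5,"tz":30,"turn":0}]'>/dev/null
python3 -m crank '[{"tx":0,"ty":0,"tz":0,"turn":0},{"tx":0,"ty":0,"tz":0,"turn":0},{"tx":0,"ty":0,"tz":0,"turn":0},{"tx":0,"ty":0,"tz":0,"turn":0},{"tx":0,"ty":0,"tz":0,"turn":0}]' 10 15
python3 -c "
from h import *
plan(625.5,218.4,131,-3.5)"
```

```text
time: 4.22
position: [0.6254, 0.2183, 0.1306]
tool_rot: [-2.286, -2.155, -0.0]
ft_force: [-0.7, -0.3, 0.4]
grip_width: 0.318
grip_force: 0.9
t 4.2 tcp [625.4 218.3 130.6] phi -3.4 tilt [0.0001 0.0001] q7 -0.31 F [-0.7 -0.3  0.4] w 27.7 g 0.9
  tx 0.1 ty 0.1 tz -0.4 turn 0.02
```

```bash
python3 -m crank '[{"tx":0,"ty":0,"tz":-8,"turn":0},{"tx":0,"ty":0,"tz":-20,"turn":0},{"tx":0,"ty":0,"tz":-36,"turn":0},{"tx":0,"ty":0,"tz":-50,"turn":0},{"tx":0,"ty":0,"tz":-55,"turn":0}]'
python3 -c "
from h import *
plan(660.2,-99.2,110,-4)
im,p=grab('top');cv2.imwrite('pics/l1.png',im[130:260,100:380,::-1])
"
```

```text
time: 4.85
position: [0.6262, 0.2185, 0.1875]
tool_rot: [2.285, 2.154, 0.004]
ft_force: [0.5, 0.1, -0.5]
grip_width: 0.315
grip_force: 15.0
t 4.8 tcp [626.2 218.5 187.5] phi -3.4 tilt [0.0025 0.0011] q7 -0.32 F [ 0.5  0.1 -0.5] w 27.4 g 15.0
  tx -315.3 ty 52.5 tz 77.3 turn 0.12
```

```bash
python3 -m crank '[{"tx":-20,"ty":3,"tz":0,"turn":0},{"tx":-60,"ty":10,"tz":0,"turn":0},{"tx":-110,"ty":18,"tz":0,"turn":0},{"tx":-160,"ty":27,"tz":0,"turn":0.1},{"tx":-210,"ty":35,"tz":0,"turn":0.1}]'>/dev/null
python3 -m crank '[{"tx":-45,"ty":7,"tz":15,"turn":0},{"tx":-75,"ty":12,"tz":30,"turn":0},{"tx":-93,"ty":15,"tz":45,"turn":0},{"tx":-103,"ty":17,"tz":60,"turn":0},{"tx":-105,"ty":17.5,"tz":70,"turn":0}]'>/dev/null
python3 -m crank '[{"tx":0,"ty":0,"tz":0,"turn":0},{"tx":0,"ty":0,"tz":0,"turn":0},{"tx":0,"ty":0,"tz":0,"turn":0},{"tx":0,"ty":0,"tz":0,"turn":0},{"tx":0,"ty":0,"tz":0,"turn":0}]'
python3 - <<'E'
from h import *
plan(660.2,-99.2,60,-4)
im,p=grab('scene'); cv2.imwrite('pics/s1.png',cv2.resize(im[140:270,110:280,::-1],(784,600),interpolation=cv2.INTER_CUBIC))
E
```

```text
time: 6.78
position: [0.6585, -0.0992, 0.1159]
tool_rot: [2.295, 2.145, 0.001]
ft_force: [0.6, 0.1, 0.5]
grip_width: 0.322
grip_force: 15.0
t 6.8 tcp [658.5 -99.2 115.9] phi -3.9 tilt [0.0005 0.0001] q7 0.21 F [0.6 0.1 0.5] w 28.0 g 15.0
  tx 0.1 ty 1.7 tz 55.9 turn 0.03
```

View pics/s1.png

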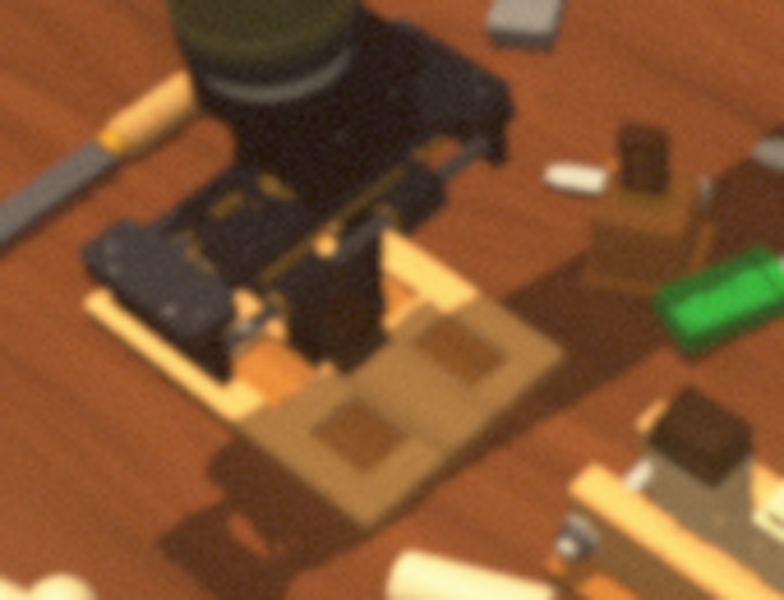

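The arm holds the cap at about (340,300), above the tray. The green and white look-alikes have toppled, now at (720,305) and (575,180), and the gauge in its stand at (645,160) is untouched. I'm lowering the cap.

```bash
python3 -m crank '[{"tx":0,"ty":0.5,"tz":12,"turn":0},{"tx":0,"ty":1,"tz":28,"turn":0},{"tx":0,"ty":1.5,"tz":44,"turn":0},{"tx":0,"ty":1.7,"tz":54,"turn":0},{"tx":0,"ty":1.7,"tz":56,"turn":0}]'>/dev/null
python3 -m crank '[{"tx":0,"ty":0,"tz":0,"turn":0},{"tx":0,"ty":0,"tz":0,"turn":0},{"tx":0,"ty":0,"tz":0,"turn":0},{"tx":0,"ty":0,"tz":0,"turn":0},{"tx":0,"ty":0,"tz":0,"turn":0}]'>/dev/null
python3 - <<'E'
from h import *
plan(660.2,-99.2,34.5,-4)
E
python3 -m crank '[{"tx":0,"ty":0,"tz":6,"turn":0},{"tx":0,"ty":0,"tz":12,"turn":0},{"tx":0,"ty":0,"tz":16,"turn":0},{"tx":0,"ty":0,"tz":19,"turn":0},{"tx":0,"ty":0,"tz":19,"turn":0}]'
python3 -c "
from h import *
plan(660.2,-99.2,34.5,-4)"
```

```text
t 8.1 tcp [660.1 -99.4  59.7] phi -3.9 tilt [0.0002 0.0001] q7 0.23 F [ 0.2 -0.2  0.3] w 28.2 g 15.0
  tx 0.2 ty 0.1 tz 25.2 turn 0.03
time: 8.7
position: [0.6598, -0.0994, 0.0402]
tool_rot: [-2.295, -2.145, 0.001]
ft_force: [-0.7, -0.3, -0.4]
grip_width: 0.32
grip_force: 15.0
t 8.7 tcp [659.8 -99.4  40.2] phi -3.9 tilt [-0.0006  0.0001] q7 0.24 F [-0.7 -0.3 -0.4] w 27.8 g 15.0
  tx 0.2 ty 0.4 tz 5.7 turn 0.03
```

```bash
python3 -m crank '[{"tx":0,"ty":0,"tz":2,"turn":0},{"tx":0,"ty":0,"tz":4,"turn":0},{"tx":0,"ty":0,"tz":5.5,"turn":0},{"tx":0,"ty":0,"tz":5.5,"turn":0},{"tx":0,"ty":0,"tz":5.5,"turn":0}]'
python3 -c "
from h import *
plan(660.2,-99.2,34.5,-4)"
```

```text
time: 9.32
position: [0.6601, -0.0994, 0.0351]
tool_rot: [2.295, 2.145, 0.0]
ft_force: [-0.3, -0.5, 0.6]
grip_width: 0.319
grip_force: 15.0
t 9.3 tcp [660.1 -99.4  35.1] phi -3.9 tilt [0.0002 0.0001] q7 0.24 F [-0.3 -0.5  0.6] w 27.8 g 15.0
  tx 0.2 ty 0.1 tz 0.6 turn 0.03
```

No contact force, so it slid in cleanly. I open partway (other fingers stay clear), retreat and look.

```bash
python3 -m crank '[{"tx":0,"ty":0,"tz":0,"turn":0},{"tx":0,"ty":0,"tz":0,"turn":0},{"tx":0,"ty":0,"tz":0,"turn":0}]' 50 >/dev/null
python3 -m crank '[{"tx":0,"ty":0,"tz":-8,"turn":0},{"tx":0,"ty":0,"tz":-35,"turn":0},{"tx":0,"ty":0,"tz":-75,"turn":0},{"tx":0,"ty":0,"tz":-115,"turn":0},{"tx":0,"ty":0,"tz":-135,"turn":0}]' >/dev/null
python3 - <<'E'
from h import *
im,p=grab('scene')
q=pick(p,.660,-.099,.03,.02,.045); print(len(q),*rect(q[q[:,2]>.027]),np.percentile(q[:,2],[50,90,97]))
plan(617.5,84,200,-3.5)
E
```

```text
192 [661.1 -98.3] [26.6 37.5] -3.1 [0.02939994 0.03210259 0.03285699]
t 10.4 tcp [662.  -99.9 175. ] phi -3.9 tilt [ 0.0065 -0.0002] q7 0.2 F [0.8 0.9 2.3] w 50.1 g 0.0
  tx 180.5 ty -56.6 tz -25.3 turn -0.08
```

```bash
python3 -m crank '[{"tx":25,"ty":-8,"tz":0,"turn":0},{"tx":70,"ty":-22,"tz":0,"turn":0},{"tx":115,"ty":-36,"tz":0,"turn":0},{"tx":155,"ty":-49,"tz":0,"turn":0},{"tx":178,"ty":-56,"tz":0,"turn":-0.1}]' >/dev/null
python3 -m crank '[{"tx":2,"ty":0,"tz":0,"turn":0},{"tx":2,"ty":0,"tz":0,"turn":0},{"tx":2,"ty":0,"tz":0,"turn":0},{"tx":2,"ty":0,"tz":0,"turn":0},{"tx":2,"ty":0,"tz":0,"turn":0}]' >/dev/null
python3 - <<'E'
from h import *
plan(617.5,84,131,-3.5)
im,p=grab('top'); q=pick(p,.660,-.099,.03,.02,.045);q=q[q[:,2]>.027];print(len(q),*rect(q),np.percentile(q[:,2],[50,90,97]))
E
```

```text
t 11.6 tcp [616.5  83.2 170.1] phi -3.4 tilt [ 0.0002 -0.0001] q7 -0.12 F [ 0.3  0.  -0.2] w 50.3 g 0.0
  tx 0.8 ty 1.0 tz 39.1 turn 0.01
90 [658.8 -98.8] [26.5 35.4] -1.3 [0.02893057 0.03214858 0.03343643]
```

```bash
python3 -m crank '[{"tx":0.4,"ty":0.5,"tz":10,"turn":0},{"tx":0.8,"ty":1,"tz":22,"turn":0},{"tx":0.8,"ty":1,"tz":33,"turn":0},{"tx":0.8,"ty":1,"tz":39,"turn":0},{"tx":0.8,"ty":1,"tz":39,"turn":0}]' >/dev/null
python3 -m crank '[{"tx":0,"ty":0,"tz":0,"turn":0},{"tx":0,"ty":0,"tz":0,"turn":0},{"tx":0,"ty":0,"tz":0,"turn":0},{"tx":0,"ty":0,"tz":0,"turn":0},{"tx":0,"ty":0,"tz":0,"turn":0}]' 10 15 >/dev/null
python3 -m crank '[{"tx":0,"ty":0,"tz":0,"turn":0},{"tx":0,"ty":0,"tz":0,"turn":0}]'
python3 -m crank '[{"tx":0,"ty":0,"tz":-8,"turn":0},{"tx":0,"ty":0,"tz":-20,"turn":0},{"tx":0,"ty":0,"tz":-36,"turn":0},{"tx":0,"ty":0,"tz":-50,"turn":0},{"tx":0,"ty":0,"tz":-55,"turn":0}]'
python3 -c "
from h import *
plan(651,-230.9,60,-4)"
```

```text
time: 13.18
position: [0.6176, 0.0847, 0.1314]
tool_rot: [2.286, 2.155, 0.001]
ft_force: [0.0, 0.1, 2.0]
grip_width: 0.32
grip_force: 15.0
time: 13.8
position: [0.6181, 0.0848, 0.1879]
tool_rot: [2.285, 2.154, 0.003]
ft_force: [-0.9, 0.1, 0.2]
grip_width: 0.32
grip_force: 15.0
t 13.8 tcp [618.1  84.8 187.9] phi -3.4 tilt [0.0024 0.0007] q7 -0.13 F [-0.9  0.1  0.2] w 27.8 g 15.0
  tx -313.3 ty 51.2 tz 127.7 turn 0.12
```

```bash
python3 -m crank '[{"tx":-20,"ty":3,"tz":0,"turn":0},{"tx":-60,"ty":10,"tz":0,"turn":0},{"tx":-110,"ty":18,"tz":0,"turn":0},{"tx":-160,"ty":27,"tz":0,"turn":0.1},{"tx":-210,"ty":35,"tz":0,"turn":0.1}]'>/dev/null
python3 -m crank '[{"tx":-45,"ty":7,"tz":15,"turn":0},{"tx":-75,"ty":12,"tz":40,"turn":0},{"tx":-93,"ty":15,"tz":70,"turn":0},{"tx":-102,"ty":16.5,"tz":95,"turn":0},{"tx":-103,"ty":16.5,"tz":115,"turn":0}]'>/dev/null
python3 -m crank '[{"tx":0,"ty":0,"tz":7,"turn":0},{"tx":0,"ty":0,"tz":10,"turn":0},{"tx":0,"ty":0,"tz":10,"turn":0},{"tx":0,"ty":0,"tz":10,"turn":0},{"tx":0,"ty":0,"tz":10,"turn":0}]'
python3 - <<'E'
from h import *
plan(651,-230.2,35,-4)
E
```

```text
time: 15.68
position: [0.6499, -0.2308, 0.0618]
tool_rot: [2.294, 2.145, 0.001]
ft_force: [-0.9, 0.0, 0.2]
grip_width: 0.323
grip_force: 15.0
t 15.7 tcp [ 649.9 -230.8   61.8] phi -3.9 tilt [ 0.0012 -0.0001] q7 0.45 F [-0.9  0.   0.2] w 28.1 g 15.0
  tx 0.7 ty 1.0 tz 26.8 turn 0.03
```

```bash
python3 -m crank '[{"tx":0.4,"ty":0.5,"tz":6,"turn":0},{"tx":0.7,"ty":1,"tz":12,"turn":0},{"tx":0.7,"ty":1,"tz":17,"turn":0},{"tx":0.7,"ty":1,"tz":19,"turn":0},{"tx":0.7,"ty":1,"tz":19,"turn":0}]'
python3 -m crank '[{"tx":0,"ty":0,"tz":2,"turn":0},{"tx":0,"ty":0,"tz":4,"turn":0},{"tx":0,"ty":0,"tz":6,"turn":0},{"tx":0,"ty":0,"tz":7.5,"turn":0},{"tx":0,"ty":0,"tz":7.5,"turn":0}]'
python3 -c "
from h import *
plan(651,-230.2,35,-4)"
```

```text
time: 16.3
position: [0.6504, -0.2302, 0.0418]
tool_rot: [-2.295, -2.145, 0.0]
ft_force: [0.0, -0.6, -0.5]
grip_width: 0.318
grip_force: 15.0
time: 16.92
position: [0.6504, -0.2302, 0.0354]
tool_rot: [-2.295, -2.145, -0.0]
ft_force: [-1.8, 1.2, 4.4]
grip_width: 0.32
grip_force: 15.0
t 16.9 tcp [ 650.4 -230.2   35.4] phi -3.9 tilt [-0.      0.0005] q7 0.46 F [-1.8  1.2  4.4] w 27.9 g 15.0
  tx 0.1 ty 0.6 tz 0.4 turn 0.03
```

```bash
python3 -m crank '[{"tx":0,"ty":0,"tz":0,"turn":0},{"tx":0,"ty":0,"tz":0,"turn":0},{"tx":0,"ty":0,"tz":0,"turn":0}]' 50 >/dev/null
python3 -m crank '[{"tx":0,"ty":0,"tz":-8,"turn":0},{"tx":0,"ty":0,"tz":-35,"turn":0},{"tx":0,"ty":0,"tz":-75,"turn":0},{"tx":0,"ty":0,"tz":-115,"turn":0},{"tx":0,"ty":0,"tz":-135,"turn":0}]' >/dev/null
python3 - <<'E'
from h import *
C={"h1":(.625,.218,.03,.108,.116),"h2":(.62,.143,.03,.108,.116),"h3":(.6175,.084,.03,.108,.116),"h1s":(.625,.218,.03,.099,.116),"h2s":(.62,.143,.03,.099,.116),"h3s":(.6175,.084,.03,.099,.116),"gauge":(.474,-.06,.03,.094,.104),"stand":(.474,-.06,.05,.0455,.054)}
for n in("top","scene"):
    im,p=grab(n); np.savez(n+"1.npz",im=im,p=p)
    for k,a in C.items():
        q=pick(p,*a); print(n,k,len(q),*(rect(q) if len(q) else []),"mean",np.round(q.mean(0)*1000,1))
    # dark slot pixels on tenon tops
    for k in("h1","h2","h3"):
        a=C[k]; m=(np.hypot(p[...,0]-a[0],p[...,1]-a[1])<.011)&(im.max(2)<120); print("  slot",k,m.sum(),np.round(p[m].mean(0)*1000,1))
cv2.imwrite('pics/t2.png',cv2.resize(np.load("top1.npz")["im"][120:270,100:380,::-1],(800,428),interpolation=cv2.INTER_CUBIC))
plan(474,-60,200,22.5)
E
```

```text
top h1 78 [624.6 216.2] [20.5 34.7] -2.8 mean [624.5 218.6 110.5]
top h2 74 [620.7 143.4] [19.  30.5] -4.9 mean [620.9 143.7 110.4]
top h3 69 [616.7  83.2] [20.5 28.5] -0.4 mean [617.   82.7 110.7]
top h1s 171 [625.6 218.4] [27.9 39.6] -0.2 mean [624.6 218.5 106.5]
top h2s 183 [619.7 143. ] [29.1 38.3] 0.1 mean [619.6 142.4 106.1]
top h3s 173 [617.  84.] [29.1 38. ] -0.6 mean [616.   83.5 106.1]
top gauge 55 [473.9 -60.2] [13.5 24. ] 25.1 mean [473.6 -59.3  97.6]
top stand 254 [473.9 -59.9] [43.9 49.9] 22.5 mean [472.8 -59.5  48.4]
  slot h1 5 [628.7 222.5  94.2]
  slot h2 0 [nan nan nan]
  slot h3 4 [620.2  83.1  96.4]
scene h1 145 [625.6 220.4] [22.4 35. ] -2.5 mean [626.4 218.  111.4]
scene h2 131 [621.5 142. ] [21.  30.7] -1.1 mean [622.1 142.6 111.2]
scene h3 118 [617.6  83.3] [21.8 30.9] -0.8 mean [618.   83.6 111.6]
scene h1s 282 [626.2 218.2] [30.2 39.3] -2.6 mean [628.9 219.3 107.5]
scene h2s 256 [621.7 142.5] [29.6 38.8] -2.6 mean [624.5 144.5 107.5]
scene h3s 240 [618.   83.5] [28.8 39.5] -4.3 mean [620.7  85.3 107.6]
scene gauge 58 [475.1 -60.7] [15.4 25.2] 19.5 mean [475.8 -60.1  98.7]
scene stand 219 [474.7 -61.1] [47.1 50.5] 23.3 mean [479.3 -57.1  49.6]
  slot h1 0 [nan nan nan]
  slot h2 0 [nan nan nan]
  slot h3 0 [nan nan nan]
t 18.0 tcp [ 651.7 -230.9  172.4] phi -3.9 tilt [ 0.0046 -0.0011] q7 0.41 F [ 0.2 -0.3 -0.6] w 50.3 g 0.0
  tx 158.5 ty -188.8 tz -28.6 turn -5.28<stdin>:9: RuntimeWarning: Mean of empty slice.
  ret = um.true_divide(
```

View pics/t2.png

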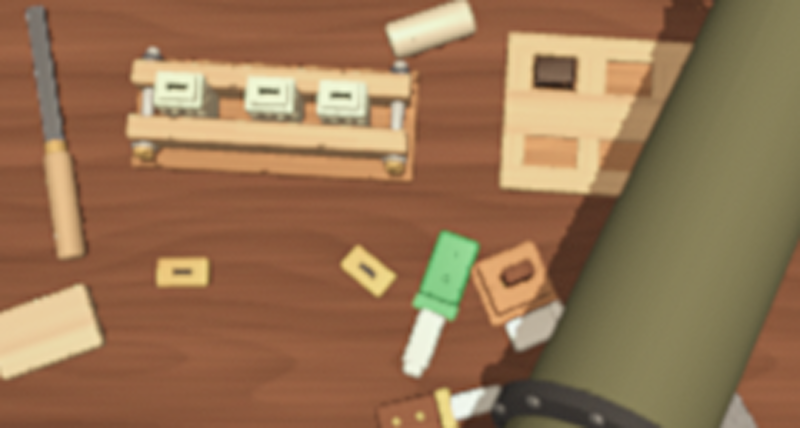

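The view shows three bare handles with dark slots at (177,88), (268,91) and (341,96), cap 1 in recess 1 at (553,70), and the stand with the gauge at (518,272). The fallen look-alikes are clear of the gauge. Next, the gauge.

```bash
python3 -m crank '[{"tx":30,"ty":-36,"tz":-10,"turn":-1},{"tx":65,"ty":-77,"tz":-20,"turn":-2.5},{"tx":100,"ty":-119,"tz":-28,"turn":-4},{"tx":135,"ty":-161,"tz":-28,"turn":-5.3},{"tx":158,"ty":-188,"tz":-28,"turn":-5.3}]' >/dev/null
python3 -m crank '[{"tx":0,"ty":0,"tz":0,"turn":0},{"tx":0,"ty":0,"tz":0,"turn":0},{"tx":0,"ty":0,"tz":10,"turn":0},{"tx":0,"ty":0,"tz":20,"turn":0},{"tx":0,"ty":0,"tz":30,"turn":0}]' >/dev/null
python3 -m crank '[{"tx":0,"ty":0,"tz":8,"turn":0},{"tx":0,"ty":0,"tz":10,"turn":0},{"tx":0,"ty":0,"tz":10,"turn":0},{"tx":0,"ty":0,"tz":10,"turn":0},{"tx":0,"ty":0,"tz":10,"turn":0}]' >/dev/null
python3 -c "
from h import *
plan(474.3,-60.4,88,22.7)"
```

```text
t 19.9 tcp [473.8 -59.9 157.9] phi 22.6 tilt [0.0008 0.0002] q7 0.47 F [0.4 0.1 0.2] w 50.0 g 0.0
  tx -0.7 ty 0.2 tz 69.9 turn -0.01
```

```bash
python3 -m crank '[{"tx":-0.3,"ty":0,"tz":12,"turn":0},{"tx":-0.7,"ty":0.2,"tz":28,"turn":0},{"tx":-0.7,"ty":0.2,"tz":44,"turn":0},{"tx":-0.7,"ty":0.2,"tz":60,"turn":0},{"tx":-0.7,"ty":0.2,"tz":70,"turn":0}]' >/dev/null
python3 -m crank '[{"tx":0,"ty":0,"tz":0,"turn":0},{"tx":0,"ty":0,"tz":0,"turn":0},{"tx":0,"ty":0,"tz":0,"turn":0},{"tx":0,"ty":0,"tz":0,"turn":0},{"tx":0,"ty":0,"tz":0,"turn":0}]'
python3 -m crank '[{"tx":0,"ty":0,"tz":0,"turn":0},{"tx":0,"ty":0,"tz":0,"turn":0},{"tx":0,"ty":0,"tz":0,"turn":0},{"tx":0,"ty":0,"tz":0,"turn":0},{"tx":0,"ty":0,"tz":0,"turn":0}]' 3 12
python3 -m crank '[{"tx":0,"ty":0,"tz":0,"turn":0},{"tx":0,"ty":0,"tz":0,"turn":0},{"tx":0,"ty":0,"tz":0,"turn":0}]' 3 20
python3 -c "
from h import *
plan(474.3,-60.4,88,22.7)"
```

```text
time: 21.15
position: [0.4742, -0.0604, 0.0878]
tool_rot: [1.742, 2.614, 0.001]
ft_force: [0.3, 0.0, -0.0]
grip_width: 0.573
grip_force: 0.0
time: 21.78
position: [0.474, -0.0605, 0.0875]
tool_rot: [-1.742, -2.614, 0.0]
ft_force: [0.5, 0.8, -1.1]
grip_width: 0.16
grip_force: 12.0
time: 22.15
position: [0.474, -0.0604, 0.0875]
tool_rot: [-1.742, -2.614, 0.0]
ft_force: [0.0, -1.1, -0.7]
grip_width: 0.162
grip_force: 20.0
t 22.1 tcp [474.  -60.4  87.5] phi 22.6 tilt [-0.0001  0.    ] q7 0.51 F [ 0.  -1.1 -0.7] w 14.1 g 20.0
  tx -0.1 ty 0.3 tz -0.5 turn -0.01
```

```bash
python3 -m crank '[{"tx":0,"ty":0,"tz":-8,"turn":0},{"tx":0,"ty":0,"tz":-22,"turn":0},{"tx":0,"ty":0,"tz":-42,"turn":0},{"tx":0,"ty":0,"tz":-65,"turn":0},{"tx":0,"ty":0,"tz":-90,"turn":0}]' >/dev/null
python3 -m crank '[{"tx":0,"ty":0,"tz":-22,"turn":0},{"tx":0,"ty":0,"tz":-40,"turn":0},{"tx":0,"ty":0,"tz":-50,"turn":0},{"tx":0,"ty":0,"tz":-50,"turn":0}]' 
python3 -c "
from h import *
plan(625.2,218.4,227,-3.5)"
```

```text
time: 23.28
position: [0.4745, -0.0605, 0.2285]
tool_rot: [1.742, 2.613, 0.002]
ft_force: [0.0, 0.2, -1.9]
grip_width: 0.162
grip_force: 20.0
t 23.3 tcp [474.5 -60.5 228.5] phi 22.6 tilt [0.0019 0.0003] q7 0.45 F [ 0.   0.2 -1.9] w 14.1 g 20.0
  tx 199.5 ty 246.4 tz 1.9 turn 5.22
```

```bash
python3 -m crank '[{"tx":15,"ty":18,"tz":0,"turn":0.7},{"tx":45,"ty":55,"tz":0,"turn":2},{"tx":80,"ty":98,"tz":0,"turn":3.4},{"tx":115,"ty":141,"tz":0,"turn":4.6},{"tx":145,"ty":180,"tz":0,"turn":5.2}]' >/dev/null
python3 -c "
from h import *
plan(625.2,218.4,227,-3.5)"
```

```text
t 23.9 tcp [584.5 144.7 226.3] phi -3.4 tilt [-0.0016 -0.0003] q7 -0.29 F [ 0.5 -0.7 -0.8] w 13.9 g 20.0
  tx 76.0 ty 36.2 tz -0.7 turn 0.01
```

```bash
python3 -m crank '[{"tx":25,"ty":12,"tz":0,"turn":0},{"tx":48,"ty":23,"tz":0,"turn":0},{"tx":65,"ty":31,"tz":0,"turn":0},{"tx":74,"ty":35.5,"tz":0,"turn":0},{"tx":76,"ty":36,"tz":0,"turn":0}]' >/dev/null
python3 -m crank '[{"tx":0,"ty":0,"tz":5,"turn":0},{"tx":0,"ty":0,"tz":10,"turn":0},{"tx":0,"ty":0,"tz":15,"turn":0},{"tx":0,"ty":0,"tz":15,"turn":0},{"tx":0,"ty":0,"tz":15,"turn":0}]' >/dev/null
python3 -m crank '[{"tx":0,"ty":0,"tz":0,"turn":0},{"tx":0,"ty":0,"tz":0,"turn":0},{"tx":0,"ty":0,"tz":0,"turn":0},{"tx":0,"ty":0,"tz":0,"turn":0},{"tx":0,"ty":0,"tz":0,"turn":0}]' >/dev/null
python3 - <<'E'
from h import *
plan(625.2,218.4,149.5,-3.5)
im,p=grab('scene'); np.savez('s3.npz',im=im,p=p)
m=ctrl.camera_model('scene');K=np.array(m["intrinsics"]);Q=R.from_rotvec(m["orientation"]).as_matrix()
c=Q.T@(np.array([.625,.218,.15])-np.array(m["origin"]));u,v=(K@c)[:2]/c[2]; u,v=int(u),int(v)
for z in (.134,.1745-.03,.170,.112):
    q=p[(abs(p[...,2]-z)<.004)&(np.hypot(p[...,0]-.625,p[...,1]-.218)<.025)]; print(z,len(q),np.round(q.mean(0)*1000,1) if len(q) else 0)
cv2.imwrite('pics/s3.png',cv2.resize(im[v-50:v+50,u-60:u+60,::-1],(720,600),interpolation=cv2.INTER_CUBIC))
E
```

```text
t 25.8 tcp [624.8 216.4 212.6] phi -3.4 tilt [0.     0.0001] q7 -0.36 F [-1.2  0.2 -1.3] w 13.8 g 20.0
  tx 2.0 ty 0.3 tz 63.1 turn 0.03
0.134 4 [625.3 215.6 135. ]
0.1445 16 [626.9 216.2 144.4]
0.17 3 [628.7 221.3 171.3]
0.112 141 [626.7 218.2 111.5]
```

View pics/s3.png

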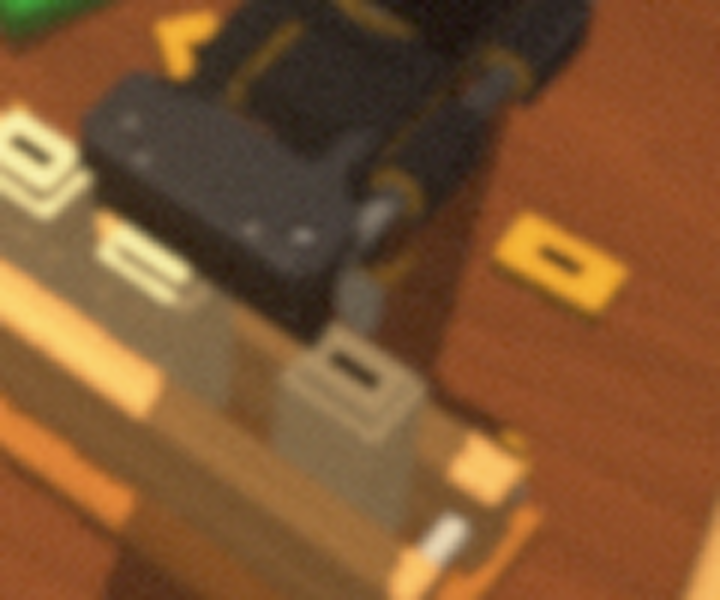

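The blade shows at (360,290) and the slot of handle 1 at (355,365). After a 2 mm shift in y they line up, so I descend in stages and watch the force.

```bash
python3 -m crank '[{"tx":1,"ty":0.3,"tz":0,"turn":0},{"tx":2,"ty":0.3,"tz":5,"turn":0},{"tx":2,"ty":0.3,"tz":12,"turn":0},{"tx":2,"ty":0.3,"tz":18,"turn":0},{"tx":2,"ty":0.3,"tz":18,"turn":0}]' >/dev/null
python3 -m crank '[{"tx":0,"ty":0,"tz":0,"turn":0},{"tx":0,"ty":0,"tz":0,"turn":0},{"tx":0,"ty":0,"tz":3,"turn":0},{"tx":0,"ty":0,"tz":6,"turn":0},{"tx":0,"ty":0,"tz":9,"turn":0}]' 
python3 -m crank '[{"tx":0,"ty":0,"tz":0,"turn":0},{"tx":0,"ty":0,"tz":0,"turn":0}]'
python3 -c "
from h import *
plan(625.2,218.4,149.5,-3.5)"
```

```text
time: 27.08
position: [0.6251, 0.2183, 0.1853]
tool_rot: [-2.286, -2.155, 0.0]
ft_force: [-0.9, -0.7, -1.5]
grip_width: 0.159
grip_force: 20.0
time: 27.32
position: [0.6253, 0.2183, 0.1856]
tool_rot: [2.286, 2.155, 0.0]
ft_force: [-0.4, 0.1, -0.1]
grip_width: 0.157
grip_force: 20.0
t 27.3 tcp [625.3 218.3 185.6] phi -3.4 tilt [0.0002 0.0001] q7 -0.36 F [-0.4  0.1 -0.1] w 13.6 g 20.0
  tx 0.0 ty -0.1 tz 36.1 turn 0.02
```

```bash
python3 -m crank '[{"tx":0,"ty":0,"tz":5,"turn":0},{"tx":0,"ty":0,"tz":12,"turn":0},{"tx":0,"ty":0,"tz":20,"turn":0},{"tx":0,"ty":0,"tz":28,"turn":0},{"tx":0,"ty":0,"tz":32,"turn":0}]'
python3 -m crank '[{"tx":0,"ty":0,"tz":1.5,"turn":0},{"tx":0,"ty":0,"tz":3,"turn":0},{"tx":0,"ty":0,"tz":4,"turn":0},{"tx":0,"ty":0,"tz":4.5,"turn":0},{"tx":0,"ty":0,"tz":4.5,"turn":0}]'
```

```text
time: 27.95
position: [0.6248, 0.2183, 0.1526]
tool_rot: [-2.286, -2.155, 0.002]
ft_force: [-1.2, 0.3, -0.4]
grip_width: 0.162
grip_force: 20.0
time: 28.58
position: [0.6254, 0.2184, 0.1496]
tool_rot: [2.286, 2.155, 0.001]
ft_force: [-0.6, -0.1, 1.9]
grip_width: 0.165
grip_force: 20.0
```

```bash
python3 -m crank '[{"tx":0,"ty":0,"tz":0.5,"turn":0},{"tx":0,"ty":0,"tz":0.8,"turn":0},{"tx":0,"ty":0,"tz":0.8,"turn":0},{"tx":0,"ty":0,"tz":0.8,"turn":0},{"tx":0,"ty":0,"tz":0.8,"turn":0}]'
python3 -m crank '[{"tx":0,"ty":0,"tz":-5,"turn":0},{"tx":0,"ty":0,"tz":-15,"turn":0},{"tx":0,"ty":0,"tz":-30,"turn":0},{"tx":0,"ty":0,"tz":-48,"turn":0},{"tx":0,"ty":0,"tz":-58,"turn":0}]'
python3 -c "
from h import *
plan(620.8,143.0,205,-3.5)"
```

```text
time: 29.2
position: [0.6254, 0.2184, 0.1496]
tool_rot: [2.286, 2.155, 0.001]
ft_force: [-2.5, -1.8, 6.8]
grip_width: 0.155
grip_force: 20.0
time: 29.82
position: [0.626, 0.2185, 0.2086]
tool_rot: [2.285, 2.154, 0.004]
ft_force: [-0.8, -0.5, -1.2]
grip_width: 0.164
grip_force: 20.0
t 29.8 tcp [626.  218.5 208.6] phi -3.4 tilt [0.0025 0.0011] q7 -0.36 F [-0.8 -0.5 -1.2] w 14.2 g 20.0
  tx -75.7 ty -0.7 tz 3.5 turn 0.02
```

```bash
python3 -m crank '[{"tx":-12,"ty":0,"tz":0,"turn":0},{"tx":-32,"ty":0,"tz":0,"turn":0},{"tx":-54,"ty":0,"tz":0,"turn":0},{"tx":-70,"ty":-0.1,"tz":0,"turn":0},{"tx":-75.5,"ty":-0.1,"tz":0,"turn":0}]' >/dev/null
python3 -m crank '[{"tx":0,"ty":0,"tz":4,"turn":0},{"tx":0,"ty":0,"tz":8,"turn":0},{"tx":0,"ty":0,"tz":11,"turn":0},{"tx":0,"ty":0,"tz":11,"turn":0},{"tx":0,"ty":0,"tz":11,"turn":0}]' >/dev/null
python3 -m crank '[{"tx":0,"ty":0,"tz":0,"turn":0},{"tx":0,"ty":0,"tz":0,"turn":0},{"tx":0,"ty":0,"tz":0,"turn":0},{"tx":0,"ty":0,"tz":0,"turn":0}]' >/dev/null
python3 -c "
from h import *
plan(620.8,143.0,185.5,-3.5)"
```

```text
t 31.6 tcp [620.7 143.  195.3] phi -3.4 tilt [0.0001 0.0001] q7 -0.25 F [-0.4  0.6 -0.9] w 14.0 g 20.0
  tx 0.0 ty 0.1 tz 9.8 turn 0.02
```

```bash
python3 -m crank '[{"tx":0,"ty":0.1,"tz":3,"turn":0},{"tx":0,"ty":0.1,"tz":6,"turn":0},{"tx":0,"ty":0.1,"tz":9,"turn":0},{"tx":0,"ty":0.1,"tz":11,"turn":0},{"tx":0,"ty":0.1,"tz":11,"turn":0}]'
python3 -m crank '[{"tx":0,"ty":0,"tz":4,"turn":0},{"tx":0,"ty":0,"tz":7,"turn":0},{"tx":0,"ty":0,"tz":7,"turn":0}]'
```

```text
time: 32.2
position: [0.6206, 0.143, 0.184]
tool_rot: [-2.286, -2.155, 0.0]
ft_force: [0.4, 0.6, -0.7]
grip_width: 0.159
grip_force: 20.0
time: 32.58
position: [0.6205, 0.143, 0.1768]
tool_rot: [-2.286, -2.155, 0.001]
ft_force: [0.8, -0.2, -1.8]
grip_width: 0.158
grip_force: 20.0
```

Free in the slot, so I go on down to the shoulder, hold, and come out.

```bash
python3 -m crank '[{"tx":0,"ty":0,"tz":5,"turn":0},{"tx":0,"ty":0,"tz":11,"turn":0},{"tx":0,"ty":0,"tz":18,"turn":0},{"tx":0,"ty":0,"tz":23,"turn":0},{"tx":0,"ty":0,"tz":25,"turn":0}]'
python3 -m crank '[{"tx":0,"ty":0,"tz":1,"turn":0},{"tx":0,"ty":0,"tz":2,"turn":0},{"tx":0,"ty":0,"tz":3,"turn":0},{"tx":0,"ty":0,"tz":3,"turn":0},{"tx":0,"ty":0,"tz":3,"turn":0}]'
python3 -m crank '[{"tx":0,"ty":0,"tz":0,"turn":0},{"tx":0,"ty":0,"tz":0,"turn":0},{"tx":0,"ty":0,"tz":0,"turn":0}]'
```

```text
time: 33.2
position: [0.6205, 0.143, 0.1517]
tool_rot: [-2.286, -2.155, 0.001]
ft_force: [-0.2, -0.2, -0.6]
grip_width: 0.158
grip_force: 20.0
time: 33.83
position: [0.6209, 0.143, 0.1496]
tool_rot: [2.286, 2.155, 0.001]
ft_force: [-0.2, -0.5, 1.6]
grip_width: 0.158
grip_force: 20.0
time: 34.2
position: [0.6209, 0.143, 0.1496]
tool_rot: [2.286, 2.155, 0.001]
ft_force: [-0.9, -0.1, 2.4]
grip_width: 0.163
grip_force: 20.0
```

```bash
python3 -m crank '[{"tx":0,"ty":0,"tz":-5,"turn":0},{"tx":0,"ty":0,"tz":-15,"turn":0},{"tx":0,"ty":0,"tz":-28,"turn":0},{"tx":0,"ty":0,"tz":-40,"turn":0},{"tx":0,"ty":0,"tz":-46,"turn":0}]' >/dev/null
python3 -m crank '[{"tx":0,"ty":0,"tz":0,"turn":0},{"tx":0,"ty":0,"tz":0,"turn":0},{"tx":0,"ty":0,"tz":0,"turn":0},{"tx":0,"ty":0,"tz":0,"turn":0}]' >/dev/null
python3 -c "
from h import *
plan(617.4,83.6,195,-3.5)"
```

```text
t 35.3 tcp [620.6 142.9 194.9] phi -3.4 tilt [-0.0005 -0.0002] q7 -0.25 F [0.3 0.6 0.2] w 13.9 g 20.0
  tx -59.4 ty 0.3 tz -0.1 turn 0.02
```

```bash
python3 -m crank '[{"tx":-10,"ty":0,"tz":0,"turn":0},{"tx":-26,"ty":0,"tz":0,"turn":0},{"tx":-43,"ty":0.3,"tz":0,"turn":0},{"tx":-55,"ty":0.3,"tz":0,"turn":0},{"tx":-59.3,"ty":0.3,"tz":0,"turn":0}]' >/dev/null
python3 -m crank '[{"tx":0,"ty":0,"tz":0,"turn":0},{"tx":0,"ty":0,"tz":0,"turn":0},{"tx":0,"ty":0,"tz":0,"turn":0},{"tx":0,"ty":0,"tz":0,"turn":0},{"tx":0,"ty":0,"tz":0,"turn":0}]' >/dev/null
python3 -c "
from h import *
plan(617.4,83.6,185.5,-3.5)"
python3 -m crank '[{"tx":0,"ty":0,"tz":3,"turn":0},{"tx":0,"ty":0,"tz":6,"turn":0},{"tx":0,"ty":0,"tz":9,"turn":0},{"tx":0,"ty":0,"tz":11,"turn":0},{"tx":0,"ty":0,"tz":11,"turn":0}]'
python3 -c "
from h import *
plan(617.4,83.6,185.5,-3.5)"
```

```text
t 36.6 tcp [617.6  84.  195.3] phi -3.4 tilt [0.     0.0001] q7 -0.16 F [ 0.2 -0.5 -1.5] w 14.2 g 20.0
  tx -0.4 ty -0.2 tz 9.8 turn 0.03
time: 37.2
position: [0.6175, 0.0838, 0.184]
tool_rot: [-2.286, -2.155, 0.0]
ft_force: [-0.1, -0.4, -0.8]
grip_width: 0.16
grip_force: 20.0
t 37.2 tcp [617.5  83.8 184. ] phi -3.4 tilt [-0.0004 -0.    ] q7 -0.16 F [-0.1 -0.4 -0.8] w 13.9 g 20.0
  tx -0.2 ty -0.0 tz -1.5 turn 0.02
```

```bash
python3 -m crank '[{"tx":0,"ty":0,"tz":4,"turn":0},{"tx":0,"ty":0,"tz":7,"turn":0},{"tx":0,"ty":0,"tz":7,"turn":0}]'
python3 -m crank '[{"tx":0,"ty":0,"tz":5,"turn":0},{"tx":0,"ty":0,"tz":11,"turn":0},{"tx":0,"ty":0,"tz":18,"turn":0},{"tx":0,"ty":0,"tz":23,"turn":0},{"tx":0,"ty":0,"tz":25,"turn":0}]'
python3 -m crank '[{"tx":0,"ty":0,"tz":1,"turn":0},{"tx":0,"ty":0,"tz":2,"turn":0},{"tx":0,"ty":0,"tz":3,"turn":0},{"tx":0,"ty":0,"tz":3,"turn":0},{"tx":0,"ty":0,"tz":3,"turn":0}]'
python3 -m crank '[{"tx":0,"ty":0,"tz":0,"turn":0},{"tx":0,"ty":0,"tz":0,"turn":0},{"tx":0,"ty":0,"tz":0,"turn":0}]'
```

```text
time: 37.58
position: [0.6173, 0.0838, 0.1768]
tool_rot: [-2.286, -2.155, 0.001]
ft_force: [-0.4, 0.5, -0.4]
grip_width: 0.162
grip_force: 20.0
time: 38.2
position: [0.6173, 0.0837, 0.1517]
tool_rot: [-2.286, -2.155, 0.001]
ft_force: [0.2, 0.7, -1.0]
grip_width: 0.159
grip_force: 20.0
time: 38.83
position: [0.6177, 0.0838, 0.1496]
tool_rot: [2.286, 2.155, 0.001]
ft_force: [-0.3, 0.5, 0.2]
grip_width: 0.16
grip_force: 20.0
time: 39.2
position: [0.6177, 0.0838, 0.1496]
tool_rot: [2.286, 2.155, 0.001]
ft_force: [-1.3, -0.2, 2.8]
grip_width: 0.158
grip_force: 20.0
```

Three insertions are done, so the gauge goes back to the stand.

```bash
python3 -m crank '[{"tx":0,"ty":0,"tz":-5,"turn":0},{"tx":0,"ty":0,"tz":-15,"turn":0},{"tx":0,"ty":0,"tz":-30,"turn":0},{"tx":0,"ty":0,"tz":-48,"turn":0},{"tx":0,"ty":0,"tz":-58,"turn":0}]' >/dev/null
python3 -c "
from h import *
plan(474.2,-60.4,180,22.6)"
```

```text
t 39.8 tcp [618.4  83.8 209.5] phi -3.4 tilt [0.0027 0.0007] q7 -0.16 F [ 0.2  0.9 -0.6] w 13.6 g 20.0
  tx -152.5 ty -135.5 tz 29.1 turn -5.20
```

```bash
python3 -m crank '[{"tx":-14,"ty":-12,"tz":0,"turn":-0.5},{"tx":-45,"ty":-40,"tz":0,"turn":-2},{"tx":-85,"ty":-75,"tz":5,"turn":-3.6},{"tx":-120,"ty":-106,"tz":15,"turn":-5},{"tx":-143,"ty":-127,"tz":25,"turn":-5.2}]' >/dev/null
python3 -m crank '[{"tx":-5,"ty":-10,"tz":4,"turn":0},{"tx":-5,"ty":-12,"tz":4,"turn":0},{"tx":-5,"ty":-12,"tz":4,"turn":0},{"tx":-5,"ty":-12,"tz":4,"turn":0},{"tx":-5,"ty":-12,"tz":4,"turn":0}]' >/dev/null
python3 -m crank '[{"tx":0,"ty":0,"tz":0,"turn":0},{"tx":0,"ty":0,"tz":0,"turn":0},{"tx":0,"ty":0,"tz":0,"turn":0},{"tx":0,"ty":0,"tz":0,"turn":0}]' >/dev/null
python3 -c "
from h import *
plan(474.1,-60.4,132,22.6)
im,p=grab('scene')
for z in (.05,.025): pass
q=pick(p,.474,-.06,.05,.0455,.054); print(len(q),*rect(q))"
```

```text
t 41.6 tcp [473.2 -60.7 178.3] phi 22.6 tilt [0.     0.0001] q7 0.46 F [ 0.  -0.  -0.9] w 13.9 g 20.0
  tx -0.0 ty 1.0 tz 46.3 turn 0.00
293 [473.8 -61.2] [48.5 50.7] 22.6
```

```bash
python3 -m crank '[{"tx":0,"ty":0.5,"tz":8,"turn":0},{"tx":0,"ty":1,"tz":20,"turn":0},{"tx":0,"ty":1,"tz":32,"turn":0},{"tx":0,"ty":1,"tz":41,"turn":0},{"tx":0,"ty":1,"tz":43,"turn":0}]' >/dev/null
python3 -m crank '[{"tx":0,"ty":0,"tz":0,"turn":0},{"tx":0,"ty":0,"tz":0,"turn":0},{"tx":0,"ty":0,"tz":0,"turn":0},{"tx":0,"ty":0,"tz":0,"turn":0}]' >/dev/null
python3 -c "
from h import *
plan(474.1,-60.4,132,22.6)"
python3 -m crank '[{"tx":0,"ty":0,"tz":3,"turn":0},{"tx":0,"ty":0,"tz":6,"turn":0},{"tx":0,"ty":0,"tz":9,"turn":0},{"tx":0,"ty":0,"tz":12,"turn":0},{"tx":0,"ty":0,"tz":12,"turn":0}]'
```

```text
t 42.8 tcp [474.3 -60.3 135.5] phi 22.6 tilt [0.0005 0.0001] q7 0.48 F [ 0.   0.5 -1.5] w 13.5 g 20.0
  tx 0.0 ty -0.2 tz 3.5 turn 0.01
time: 43.38
position: [0.4739, -0.0603, 0.1229]
tool_rot: [-1.742, -2.614, 0.001]
ft_force: [-0.1, -0.6, -1.2]
grip_width: 0.156
grip_force: 20.0
```

```bash
python3 -m crank '[{"tx":0,"ty":0,"tz":6,"turn":0},{"tx":0,"ty":0,"tz":14,"turn":0},{"tx":0,"ty":0,"tz":23,"turn":0},{"tx":0,"ty":0,"tz":31,"turn":0},{"tx":0,"ty":0,"tz":33,"turn":0}]'
python3 -m crank '[{"tx":0,"ty":0,"tz":1,"turn":0},{"tx":0,"ty":0,"tz":2,"turn":0},{"tx":0,"ty":0,"tz":2.5,"turn":0},{"tx":0,"ty":0,"tz":2.5,"turn":0},{"tx":0,"ty":0,"tz":2.5,"turn":0}]'
```

```text
time: 44.0
position: [0.4736, -0.0604, 0.0894]
tool_rot: [-1.742, -2.613, 0.001]
ft_force: [-0.8, 0.2, -1.2]
grip_width: 0.163
grip_force: 20.0
time: 44.62
position: [0.4742, -0.0603, 0.0879]
tool_rot: [1.742, 2.614, 0.0]
ft_force: [0.2, -0.1, -1.0]
grip_width: 0.159
grip_force: 20.0
```

```bash
python3 -m crank '[{"tx":0,"ty":0,"tz":0.3,"turn":0},{"tx":0,"ty":0,"tz":0.3,"turn":0},{"tx":0,"ty":0,"tz":0.3,"turn":0},{"tx":0,"ty":0,"tz":0.3,"turn":0}]' 45 >/dev/null
python3 -m crank '[{"tx":0,"ty":0,"tz":-8,"turn":0},{"tx":0,"ty":0,"tz":-30,"turn":0},{"tx":0,"ty":0,"tz":-65,"turn":0},{"tx":0,"ty":0,"tz":-100,"turn":0},{"tx":0,"ty":0,"tz":-115,"turn":0}]' >/dev/null
cat >> h.py <<'E'
def bolsters():
    for n in("top","scene"):
        im,p=grab(n); h=cv2.cvtColor(im,cv2.COLOR_RGB2HSV)
        m=(p[...,2]>.006)&(p[...,2]<.018)&(p[...,0]>.4)&(p[...,0]<.56)&(abs(p[...,1])<.31)
        k,lab,st,ce=cv2.connectedComponentsWithStats(m.astype(np.uint8))
        for i in range(1,k):
            if st[i,4]<60: continue
            q=p[lab==i]; q=q[q[:,2]>.0085]
            print(n,st[i,4],*rect(q),"z",np.round(np.median(q[:,2])*1000,1),"hsv",np.median(h[lab==i],0))
E
python3 - <<'E'
from h import *
bolsters()
im,p=grab('scene'); cv2.imwrite('pics/s4.png',cv2.resize(im[::,:,::-1],(800,600),interpolation=cv2.INTER_CUBIC))
q=pick(p,.474,-.06,.03,.09,.105);print("gauge",len(q),np.percentile(q[:,2],95) if len(q) else 0)
plan(484,67,200)
E
```

```text
top 171 [ 551.8 -232.3] [16.5 68.3] -0.8 z 12.0 hsv [ 20.  86. 233.]
top 162 [ 486.7 -217.8] [24.  43.7] -81.2 z 10.9 hsv [ 21.  116.5 226.5]
top 162 [484.  228.3] [23.3 42.8] -0.7 z 10.6 hsv [ 20. 120. 222.]
top 296 [466.6  25.5] [46.9 79.3] -42.2 z 11.6 hsv [ 23.  108.  222.5]
scene 129 [ 488.5 -218.4] [25.8 46.8] -81.3 z 11.2 hsv [ 18. 200. 218.]
scene 235 [ 556.  -164.9] [ 15. 206.] -2.7 z 13.0 hsv [ 20. 148. 247.]
scene 308 [476.9   7.5] [80.1 99.1] 34.1 z 11.9 hsv [ 19. 183. 201.]
scene 67 [494.  -54.6] [ 6.2 46.3] 23.2 z 13.8 hsv [ 14. 180.  98.]
scene 204 [485.7 227.2] [25.2 44.4] 0.7 z 11.6 hsv [ 18. 201. 220.]
gauge 75 0.10145453296707925
t 45.9 tcp [474.3 -60.3 202.5] phi 22.6 tilt [0.0008 0.0003] q7 0.46 F [ 0.2 -0.3 -0.3] w 45.1 g 0.0
  tx 113.8 ty 58.0 tz 2.6
```

View pics/s4.png

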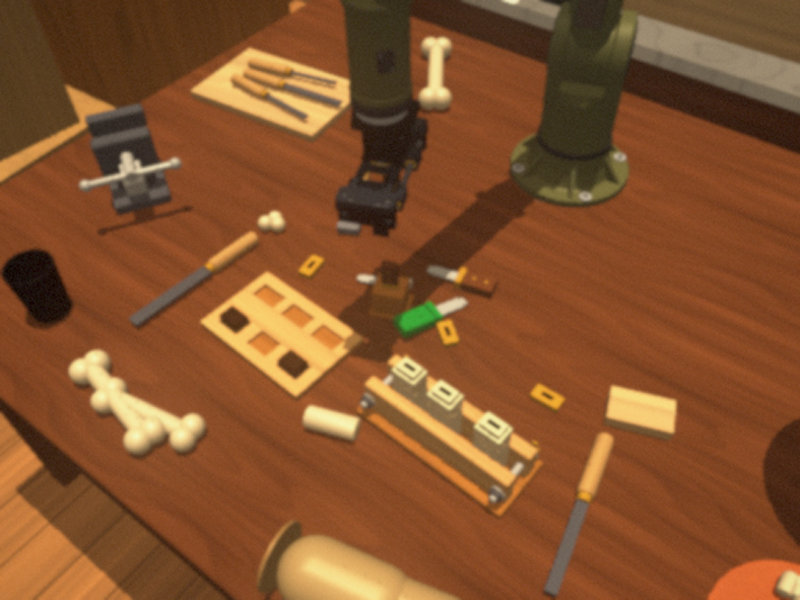

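All three handles are bare and slotted and both caps sit in recesses 1 and 3. The gauge is upright in its stand at (390,280), top 101 mm. The middle bolster has been knocked to about (447,332), beside the fallen green look-alike. I start with the right-hand bolster at (311,265).

```bash
python3 -c "
from h import *
print(ctrl.tip_extent)
plan(487.1,-218.2,150,-83)"
python3 -m crank '[{"tx":-15,"ty":-6,"tz":0,"turn":2},{"tx":-35,"ty":-14,"tz":0,"turn":4},{"tx":-55,"ty":-21,"tz":0,"turn":6},{"tx":-75,"ty":-28,"tz":0,"turn":8},{"tx":-95,"ty":-35,"tz":0,"turn":10}]' 50 >/dev/null
python3 -c "
from h import *
plan(487.1,-218.2,150,-83)"
```

```text
0.019
t 45.9 tcp [474.3 -60.3 202.5] phi 22.6 tilt [0.0008 0.0003] q7 0.46 F [ 0.2 -0.3 -0.3] w 45.1 g 0.0
  tx -150.7 ty -49.0 tz 52.5 turn -14.87
t 46.5 tcp [ 477.3 -161.9  200.4] phi -27.7 tilt [-0.0033  0.0003] q7 -0.19 F [0.4 0.3 0.3] w 49.8 g 0.0
  tx -45.2 ty 35.0 tz 50.4 turn 11.06
```

```bash
python3 -m crank '[{"tx":-15,"ty":10,"tz":5,"turn":2},{"tx":-30,"ty":23,"tz":15,"turn":4},{"tx":-42,"ty":32,"tz":28,"turn":6},{"tx":-45,"ty":35,"tz":38,"turn":8},{"tx":-45,"ty":35,"tz":45,"turn":10}]' >/dev/null
python3 -m crank '[{"tx":0,"ty":0,"tz":4,"turn":1},{"tx":0,"ty":0,"tz":4,"turn":1},{"tx":0,"ty":0,"tz":4,"turn":1},{"tx":0,"ty":0,"tz":4,"turn":1},{"tx":0,"ty":0,"tz":4,"turn":1}]' >/dev/null
python3 -c "
from h import *
plan(487.1,-218.2,26,-83)"
```

```text
t 47.8 tcp [ 488.8 -217.6  153.6] phi -82.4 tilt [0.0003 0.0001] q7 -0.99 F [0.6 0.6 0. ] w 50.1 g 0.0
  tx -1.8 ty 0.4 tz 127.6 turn 0.13
```

```bash
python3 -m crank '[{"tx":-1,"ty":0.4,"tz":20,"turn":0.1},{"tx":-1.8,"ty":0.4,"tz":50,"turn":0.1},{"tx":-1.8,"ty":0.4,"tz":80,"turn":0.1},{"tx":-1.8,"ty":0.4,"tz":102,"turn":0.1},{"tx":-1.8,"ty":0.4,"tz":112,"turn":0.1}]' >/dev/null
python3 -m crank '[{"tx":0,"ty":0,"tz":0,"turn":0},{"tx":0,"ty":0,"tz":0,"turn":0},{"tx":0,"ty":0,"tz":0,"turn":0}]' >/dev/null
python3 -c "
from h import *
plan(487.1,-218.2,26,-83)"
```

```text
t 48.8 tcp [ 487.8 -218.4   42.4] phi -82.9 tilt [ 0.0019 -0.0002] q7 -0.91 F [-1.  -0.7 -0.4] w 50.1 g 0.0
  tx -0.7 ty -0.3 tz 16.4 turn 0.03
```

```bash
python3 -m crank '[{"tx":0,"ty":-0.3,"tz":6,"turn":0},{"tx":0,"ty":-0.3,"tz":12,"turn":0},{"tx":0,"ty":-0.3,"tz":16,"turn":0},{"tx":0,"ty":-0.3,"tz":16,"turn":0},{"tx":0,"ty":-0.3,"tz":16,"turn":0}]'
python3 -m crank '[{"tx":0,"ty":0,"tz":0,"turn":0},{"tx":0,"ty":0,"tz":0,"turn":0},{"tx":0,"ty":0,"tz":0,"turn":0},{"tx":0,"ty":0,"tz":0,"turn":0},{"tx":0,"ty":0,"tz":0,"turn":0}]' 10 25
python3 -c "
from h import *
plan(487.1,-218.2,26,-83)"
```

```text
time: 49.4
position: [0.4871, -0.2179, 0.0255]
tool_rot: [3.136, 0.195, 0.0]
ft_force: [-0.1, 0.5, 0.5]
grip_width: 0.578
grip_force: 0.0
time: 50.02
position: [0.4871, -0.218, 0.0255]
tool_rot: [3.135, 0.195, 0.0]
ft_force: [0.5, -0.1, 0.9]
grip_width: 0.27
grip_force: 25.0
t 50.0 tcp [ 487.1 -218.    25.5] phi -82.9 tilt [ 0.0002 -0.0001] q7 -0.89 F [ 0.5 -0.1  0.9] w 23.5 g 25.0
  tx -0.0 ty 0.2 tz -0.5 turn 0.02
```

```bash
python3 -m crank '[{"tx":0,"ty":0,"tz":-8,"turn":0},{"tx":0,"ty":0,"tz":-22,"turn":0},{"tx":0,"ty":0,"tz":-42,"turn":-1},{"tx":0,"ty":0,"tz":-60,"turn":-3},{"tx":0,"ty":0,"tz":-65,"turn":-5}]' >/dev/null
python3 -c "
from h import *
plan(580.2,-225.9,90,-4)"
```

```text
t 50.6 tcp [ 488.2 -218.4   92.9] phi -57.5 tilt [ 0.0035 -0.0007] q7 -0.52 F [-0.2  0.6 -0.4] w 23.1 g 25.0
  tx 73.6 ty 55.7 tz 3.2 turn -10.71
```

```bash
python3 -m crank '[{"tx":10,"ty":8,"tz":0,"turn":-2},{"tx":28,"ty":21,"tz":0,"turn":-4},{"tx":46,"ty":35,"tz":0,"turn":-6},{"tx":62,"ty":47,"tz":0,"turn":-8},{"tx":73,"ty":55,"tz":0,"turn":-10}]' >/dev/null
python3 -m crank '[{"tx":0,"ty":0,"tz":10,"turn":-0.7},{"tx":0,"ty":0,"tz":20,"turn":-0.7},{"tx":0,"ty":0,"tz":25,"turn":-0.7},{"tx":0,"ty":0,"tz":25,"turn":-0.7},{"tx":0,"ty":0,"tz":25,"turn":-0.7}]' >/dev/null
python3 -m crank '[{"tx":0,"ty":0,"tz":0,"turn":0},{"tx":0,"ty":0,"tz":0,"turn":0},{"tx":0,"ty":0,"tz":0,"turn":0},{"tx":0,"ty":0,"tz":0,"turn":0}]' >/dev/null
python3 -c "
from h import *
plan(580.2,-225.9,45,-4)"
```

```text
t 52.4 tcp [ 578.1 -225.7   65.5] phi -4.4 tilt [0.0001 0.0001] q7 0.38 F [ 0.   1.4 -0.8] w 23.4 g 25.0
  tx -0.1 ty 2.1 tz 20.5 turn -0.08
```

```bash
python3 -m crank '[{"tx":0,"ty":1,"tz":5,"turn":0},{"tx":0,"ty":2.1,"tz":12,"turn":-0.08},{"tx":0,"ty":2.1,"tz":18,"turn":-0.08},{"tx":0,"ty":2.1,"tz":21,"turn":-0.08},{"tx":0,"ty":2.1,"tz":21,"turn":-0.08}]' >/dev/null
python3 -m crank '[{"tx":0,"ty":0,"tz":0,"turn":0},{"tx":0,"ty":0,"tz":0,"turn":0},{"tx":0,"ty":0,"tz":0,"turn":0}]'
python3 -m crank '[{"tx":0,"ty":0,"tz":2,"turn":0},{"tx":0,"ty":0,"tz":4,"turn":0},{"tx":0,"ty":0,"tz":6,"turn":0},{"tx":0,"ty":0,"tz":8,"turn":0},{"tx":0,"ty":0,"tz":8,"turn":0}]'
```

```text
time: 53.4
position: [0.5803, -0.2259, 0.0447]
tool_rot: [2.297, 2.143, 0.001]
ft_force: [-0.5, -0.7, -0.4]
grip_width: 0.271
grip_force: 25.0
time: 54.02
position: [0.58, -0.2257, 0.0361]
tool_rot: [-2.297, -2.143, 0.0]
ft_force: [-0.2, 0.2, -1.7]
grip_width: 0.271
grip_force: 25.0
```

```bash
python3 -m crank '[{"tx":0,"ty":0,"tz":1.5,"turn":0},{"tx":0,"ty":0,"tz":2.4,"turn":0},{"tx":0,"ty":0,"tz":2.4,"turn":0}]'
python3 -m crank '[{"tx":0,"ty":0,"tz":0,"turn":0},{"tx":0,"ty":0,"tz":0,"turn":0},{"tx":0,"ty":0,"tz":0,"turn":0}]' 45 >/dev/null
python3 -m crank '[{"tx":0,"ty":0,"tz":-8,"turn":0},{"tx":0,"ty":0,"tz":-35,"turn":0},{"tx":0,"ty":0,"tz":-75,"turn":0},{"tx":0,"ty":0,"tz":-115,"turn":0},{"tx":0,"ty":0,"tz":-135,"turn":0}]' >/dev/null
python3 - <<'E'
from h import *
for n in("top","scene"):
    im,p=grab(n); h=cv2.cvtColor(im,cv2.COLOR_RGB2HSV)
    q=pick(p,.580,-.226,.03,.0165,.026); print(n,len(q),*(rect(q) if len(q)>3 else []), np.median(q[:,2]) if len(q) else 0)
    m=(p[...,2]>.006)&(p[...,2]<.016)&(np.hypot(p[...,0]-.49,p[...,1]-.06)<.05)&(abs(h[...,0].astype(int)-20)<6)&(h[...,1]>80)&(h[...,2]>150)
    k,lab,st,ce=cv2.connectedComponentsWithStats(m.astype(np.uint8))
    for i in range(1,k):
        if st[i,4]>20: print("C",st[i,4],*rect(p[lab==i]),np.round(p[lab==i].mean(0)*1000,1))
    if n=="top": cv2.imwrite('pics/t5.png',cv2.resize(im[180:250,200:300,::-1],(800,560),interpolation=cv2.INTER_CUBIC))
plan(490,60,200)
E
```

```text
time: 54.4
position: [0.5801, -0.2258, 0.034]
tool_rot: [-2.297, -2.143, 0.0]
ft_force: [-0.2, -0.4, -0.8]
grip_width: 0.267
grip_force: 25.0
top 56 [ 584.3 -214.5] [20.2 36.9] 70.6 0.018135974141347377
C 153 [470.2  46.3] [24.2 44.2] -39.4 [470.6  46.5   9.9]
scene 129 [ 580.8 -225.8] [42.3 52.5] -47.0 0.019168003803050615
C 142 [471.7  45.3] [23.8 48.9] -38.3 [472.6  46.2  11.4]
t 55.5 tcp [ 581.6 -226.4  171.7] phi -4.0 tilt [ 0.0047 -0.0011] q7 0.35 F [ 0.4 -0.6  0.2] w 45.0 g 0.0
  tx 279.3 ty -111.0 tz -29.0
```

View pics/t5.png

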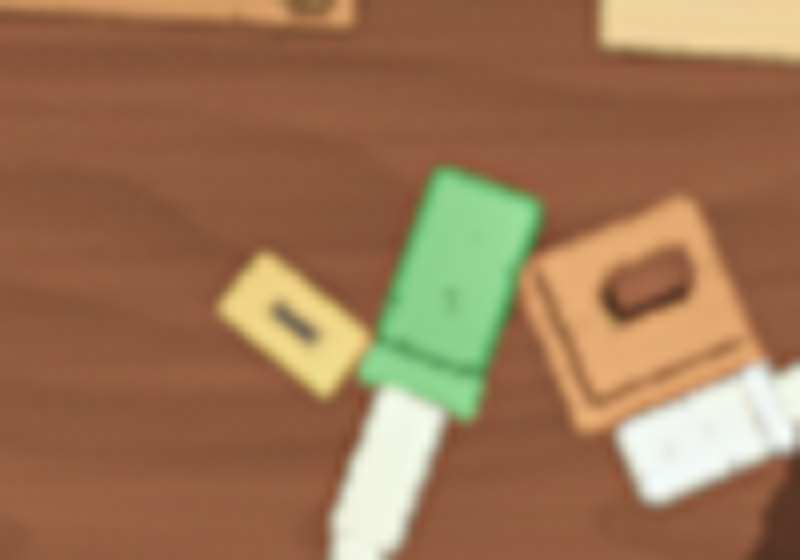

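The bolster in pocket 3 reads 20 mm on top, as it should. Bolster C is at crop (295,325), world (470.8, 46.0), with its corner touching the green look-alike. I'll grip it 4 mm off-centre, away from green, with a narrow opening.

```bash
python3 -c "
from h import *
plan(473.3,49.1,150,-39)"
python3 -m crank '[{"tx":25,"ty":-12,"tz":0,"turn":0.5},{"tx":75,"ty":-34,"tz":0,"turn":2},{"tx":130,"ty":-59,"tz":0,"turn":4},{"tx":185,"ty":-83,"tz":0,"turn":6},{"tx":235,"ty":-106,"tz":0,"turn":7}]' 36 >/dev/null
python3 -c "
from h import *
plan(473.3,49.1,150,-39)"
```

```text
t 55.5 tcp [ 581.6 -226.4  171.7] phi -4.0 tilt [ 0.0047 -0.0011] q7 0.35 F [ 0.4 -0.6  0.2] w 45.0 g 0.0
  tx 267.3 ty -127.2 tz 20.9 turn 7.01
t 56.1 tcp [489.4  16.4 167.3] phi -39.2 tilt [-0.0023 -0.0005] q7 -0.76 F [0.2 1.3 0.8] w 35.9 g 0.0
  tx 15.2 ty -33.1 tz 17.3 turn -0.05
```

```bash
python3 -m crank '[{"tx":7,"ty":-15,"tz":0,"turn":0},{"tx":12,"ty":-26,"tz":8,"turn":0},{"tx":15,"ty":-33,"tz":20,"turn":0},{"tx":15,"ty":-33,"tz":45,"turn":0},{"tx":15,"ty":-33,"tz":75,"turn":0}]' >/dev/null
python3 -m crank '[{"tx":0,"ty":0,"tz":18,"turn":0},{"tx":0,"ty":0,"tz":28,"turn":0},{"tx":0,"ty":0,"tz":30,"turn":0},{"tx":0,"ty":0,"tz":30,"turn":0},{"tx":0,"ty":0,"tz":30,"turn":0}]' >/dev/null
python3 -m crank '[{"tx":0,"ty":0,"tz":0,"turn":0},{"tx":0,"ty":0,"tz":0,"turn":0},{"tx":0,"ty":0,"tz":0,"turn":0}]' >/dev/null
python3 -c "
from h import *
plan(473.3,49.1,25.7,-39)"
```

```text
t 57.8 tcp [474.9  47.5  64.2] phi -39.0 tilt [0.0003 0.0001] q7 -0.8 F [-0.2 -0.4  0.2] w 36.1 g 0.0
  tx 0.2 ty -2.2 tz 38.5 turn 0.01
```

```bash
python3 -m crank '[{"tx":0.2,"ty":-1.2,"tz":5,"turn":0},{"tx":0.2,"ty":-2.2,"tz":15,"turn":0},{"tx":0.2,"ty":-2.2,"tz":26,"turn":0},{"tx":0.2,"ty":-2.2,"tz":35,"turn":0},{"tx":0.2,"ty":-2.2,"tz":38.5,"turn":0}]' >/dev/null
python3 -m crank '[{"tx":0,"ty":0,"tz":0,"turn":0},{"tx":0,"ty":0,"tz":0,"turn":0},{"tx":0,"ty":0,"tz":0,"turn":0}]'
python3 -m crank '[{"tx":0,"ty":0,"tz":0,"turn":0},{"tx":0,"ty":0,"tz":0,"turn":0},{"tx":0,"ty":0,"tz":0,"turn":0},{"tx":0,"ty":0,"tz":0,"turn":0},{"tx":0,"ty":0,"tz":0,"turn":0}]' 10 25
python3 -m crank '[{"tx":0,"ty":0,"tz":-8,"turn":0},{"tx":0,"ty":0,"tz":-22,"turn":0},{"tx":0,"ty":0,"tz":-45,"turn":0},{"tx":0,"ty":0,"tz":-75,"turn":0},{"tx":0,"ty":0,"tz":-100,"turn":0}]'
python3 -c "
from h import *
plan(589.7,-90.3,150,-4)"
```

```text
time: 58.75
position: [0.4736, 0.0491, 0.0259]
tool_rot: [2.835, 1.353, 0.001]
ft_force: [0.3, 0.3, -0.0]
grip_width: 0.414
grip_force: 0.0
time: 59.38
position: [0.4733, 0.0491, 0.0257]
tool_rot: [-2.835, -1.353, -0.0]
ft_force: [-0.3, -0.0, 1.5]
grip_width: 0.273
grip_force: 25.0
time: 60.0
position: [0.4736, 0.0488, 0.1276]
tool_rot: [2.835, 1.352, 0.002]
ft_force: [0.4, 0.5, -2.1]
grip_width: 0.268
grip_force: 25.0
t 60.0 tcp [473.6  48.8 127.6] phi -39.0 tilt [0.0015 0.0002] q7 -0.83 F [ 0.4  0.5 -2.1] w 23.3 g 25.0
  tx -35.0 ty 177.8 tz -22.2 turn -7.00
```

```bash
python3 -m crank '[{"tx":-4,"ty":20,"tz":-15,"turn":-0.5},{"tx":-12,"ty":60,"tz":-22,"turn":-2},{"tx":-21,"ty":105,"tz":-22,"turn":-4},{"tx":-29,"ty":145,"tz":-12,"turn":-6},{"tx":-34,"ty":172,"tz":0,"turn":-7}]' >/dev/null
python3 -m crank '[{"tx":3,"ty":4,"tz":15,"turn":0},{"tx":3,"ty":4,"tz":35,"turn":0},{"tx":3,"ty":4,"tz":50,"turn":0},{"tx":3,"ty":4,"tz":60,"turn":0},{"tx":3,"ty":4,"tz":60,"turn":0}]' >/dev/null
python3 -m crank '[{"tx":0,"ty":0,"tz":0,"turn":0},{"tx":0,"ty":0,"tz":0,"turn":0},{"tx":0,"ty":0,"tz":0,"turn":0},{"tx":0,"ty":0,"tz":0,"turn":0}]' >/dev/null
python3 -c "
from h import *
plan(589.7,-90.3,44.5,-4)"
```

```text
t 61.8 tcp [589.9 -82.9  65.8] phi -4.0 tilt [0.0004 0.0001] q7 0.12 F [ 0.8  0.9 -0.9] w 23.4 g 25.0
  tx -7.4 ty 0.3 tz 21.3 turn 0.00
```

```bash
python3 -m crank '[{"tx":-3,"ty":0.1,"tz":3,"turn":0},{"tx":-6,"ty":0.3,"tz":9,"turn":0},{"tx":-7.4,"ty":0.3,"tz":16,"turn":0},{"tx":-7.4,"ty":0.3,"tz":21,"turn":0},{"tx":-7.4,"ty":0.3,"tz":21,"turn":0}]' >/dev/null
python3 -m crank '[{"tx":0,"ty":0,"tz":0,"turn":0},{"tx":0,"ty":0,"tz":0,"turn":0},{"tx":0,"ty":0,"tz":0,"turn":0}]'
python3 -m crank '[{"tx":0,"ty":0,"tz":2,"turn":0},{"tx":0,"ty":0,"tz":4,"turn":0},{"tx":0,"ty":0,"tz":6,"turn":0},{"tx":0,"ty":0,"tz":8,"turn":0},{"tx":0,"ty":0,"tz":8,"turn":0}]'
```

```text
time: 62.75
position: [0.5898, -0.0902, 0.0448]
tool_rot: [2.297, 2.143, 0.001]
ft_force: [-0.1, 0.5, -0.8]
grip_width: 0.27
grip_force: 25.0
time: 63.38
position: [0.5894, -0.0903, 0.0363]
tool_rot: [-2.297, -2.143, 0.0]
ft_force: [0.2, 0.0, -1.5]
grip_width: 0.268
grip_force: 25.0
```

```bash
python3 -m crank '[{"tx":0,"ty":0,"tz":1.5,"turn":0},{"tx":0,"ty":0,"tz":2.4,"turn":0},{"tx":0,"ty":0,"tz":2.4,"turn":0}]'
python3 -m crank '[{"tx":0,"ty":0,"tz":0,"turn":0},{"tx":0,"ty":0,"tz":0,"turn":0},{"tx":0,"ty":0,"tz":0,"turn":0}]' 45 >/dev/null
python3 -m crank '[{"tx":0,"ty":0,"tz":-8,"turn":0},{"tx":0,"ty":0,"tz":-35,"turn":0},{"tx":0,"ty":0,"tz":-75,"turn":0},{"tx":0,"ty":0,"tz":-115,"turn":0},{"tx":0,"ty":0,"tz":-135,"turn":0}]' >/dev/null
python3 - <<'E'
from h import *
bolsters()
im,p=grab('scene')
q=pick(p,.589,-.094,.03,.0165,.026); print(len(q),*rect(q), np.median(q[:,2]))
plan(485,227.9,150,0)
E
```

```text
time: 63.75
position: [0.5895, -0.0902, 0.0341]
tool_rot: [-2.297, -2.143, -0.0]
ft_force: [-0.1, 0.4, -0.0]
grip_width: 0.269
grip_force: 25.0
top 159 [ 552.7 -234.6] [15.6 63.7] -2.6 z 11.7 hsv [ 20.  86. 235.]
top 170 [484.3 227.9] [22.9 43.5] -0.8 z 10.7 hsv [ 20. 119. 224.]
top 152 [449.1   8.2] [35.9 54.1] 71.4 z 15.5 hsv [ 58.  85. 208.]
scene 169 [ 553.4 -176.7] [ 13.4 181.4] -0.2 z 13.5 hsv [ 20. 148. 247.]
scene 89 [437.9  11.2] [20.4 43.7] 83.2 z 10.3 hsv [ 22.  64. 220.]
scene 64 [494.1 -54.2] [ 5.9 46.4] 23.9 z 12.2 hsv [ 14.  179.  101.5]
scene 81 [493.4   5.6] [32.9 75.4] 40.2 z 14.3 hsv [ 42. 155.  80.]
scene 204 [485.4 227.6] [25.8 43.7] 1.3 z 11.4 hsv [ 18. 199. 227.]
160 [589.  -96.4] [45.4 49.5] -49.1 0.019541349598605207
t 64.9 tcp [590.4 -90.5 170.7] phi -4.0 tilt [0.0031 0.    ] q7 0.11 F [ 0.6 -0.6 -1.2] w 45.1 g 0.0
  tx 310.3 ty -127.3 tz 20.4 turn -0.80
```

```bash
python3 -m crank '[{"tx":25,"ty":-10,"tz":0,"turn":0},{"tx":75,"ty":-31,"tz":0,"turn":-0.4},{"tx":130,"ty":-53,"tz":0,"turn":-0.8},{"tx":185,"ty":-76,"tz":0,"turn":-0.8},{"tx":235,"ty":-96,"tz":0,"turn":-0.8}]' >/dev/null
python3 -c "
from h import *
plan(484.9,227.8,150,0)"
```

```text
t 65.5 tcp [508.2 152.6 167.7] phi 0.1 tilt [-0.0021 -0.0005] q7 -0.32 F [ 0.1 -0.3 -0.4] w 44.7 g 0.0
  tx 75.2 ty -23.2 tz 17.7 turn 0.01
```

```bash
python3 -m crank '[{"tx":35,"ty":-11,"tz":0,"turn":0},{"tx":60,"ty":-18,"tz":8,"turn":0},{"tx":73,"ty":-22.5,"tz":22,"turn":0},{"tx":75,"ty":-23,"tz":48,"turn":0},{"tx":75,"ty":-23,"tz":78,"turn":0}]' >/dev/null
python3 -m crank '[{"tx":0,"ty":0,"tz":18,"turn":0},{"tx":0,"ty":0,"tz":28,"turn":0},{"tx":0,"ty":0,"tz":30,"turn":0},{"tx":0,"ty":0,"tz":30,"turn":0},{"tx":0,"ty":0,"tz":30,"turn":0}]' >/dev/null
python3 -m crank '[{"tx":0,"ty":0,"tz":0,"turn":0},{"tx":0,"ty":0,"tz":0,"turn":0},{"tx":0,"ty":0,"tz":0,"turn":0}]' >/dev/null
python3 -c "
from h import *
plan(484.9,227.8,25.7,0)"
```

```text
t 67.2 tcp [487.1 225.8  61.3] phi 0.0 tilt [0.0003 0.0001] q7 -0.46 F [0.9 0.3 0.5] w 45.3 g 0.0
  tx 2.0 ty -2.2 tz 35.6 turn 0.01
```

```bash
python3 -m crank '[{"tx":1,"ty":-1.2,"tz":5,"turn":0},{"tx":2,"ty":-2.2,"tz":15,"turn":0},{"tx":2,"ty":-2.2,"tz":26,"turn":0},{"tx":2,"ty":-2.2,"tz":33,"turn":0},{"tx":2,"ty":-2.2,"tz":35.6,"turn":0}]' >/dev/null
python3 -m crank '[{"tx":0,"ty":0,"tz":0,"turn":0},{"tx":0,"ty":0,"tz":0,"turn":0},{"tx":0,"ty":0,"tz":0,"turn":0}]'
python3 -m crank '[{"tx":0,"ty":0,"tz":0,"turn":0},{"tx":0,"ty":0,"tz":0,"turn":0},{"tx":0,"ty":0,"tz":0,"turn":0},{"tx":0,"ty":0,"tz":0,"turn":0},{"tx":0,"ty":0,"tz":0,"turn":0}]' 10 25
python3 -m crank '[{"tx":0,"ty":0,"tz":-8,"turn":0},{"tx":0,"ty":0,"tz":-22,"turn":0},{"tx":0,"ty":0,"tz":-45,"turn":0},{"tx":0,"ty":0,"tz":-75,"turn":0},{"tx":0,"ty":0,"tz":-105,"turn":0}]'
python3 -c "
from h import *
plan(584.8,-160.1,150,-4)"
```

```text
time: 68.15
position: [0.4852, 0.228, 0.026]
tool_rot: [2.221, 2.222, 0.001]
ft_force: [-0.9, -0.3, 0.2]
grip_width: 0.516
grip_force: 0.0
time: 68.78
position: [0.4848, 0.2278, 0.0256]
tool_rot: [-2.221, -2.222, 0.0]
ft_force: [-1.1, 0.3, 1.2]
grip_width: 0.268
grip_force: 25.0
time: 69.4
position: [0.485, 0.2278, 0.1325]
tool_rot: [2.221, 2.222, 0.002]
ft_force: [1.0, 0.5, -0.6]
grip_width: 0.271
grip_force: 25.0
t 69.4 tcp [485.  227.8 132.5] phi 0.0 tilt [0.001  0.0005] q7 -0.48 F [ 1.   0.5 -0.6] w 23.6 g 25.0
  tx -387.9 ty 99.7 tz -17.6 turn 0.80
```

```bash
python3 -m crank '[{"tx":-15,"ty":4,"tz":-20,"turn":0},{"tx":-50,"ty":13,"tz":-38,"turn":0.2},{"tx":-100,"ty":26,"tz":-40,"turn":0.4},{"tx":-150,"ty":39,"tz":-40,"turn":0.8},{"tx":-200,"ty":52,"tz":-40,"turn":0.8}]' >/dev/null
python3 -c "
from h import *
plan(584.8,-160.1,110,-4)"
```

```text
t 70.0 tcp [537.5  26.3 172. ] phi -4.0 tilt [0.002  0.0007] q7 -0.14 F [ 1.3  0.9 -0.5] w 23.4 g 25.0
  tx -182.7 ty 60.0 tz 61.9 turn 0.00
```

```bash
python3 -m crank '[{"tx":-45,"ty":15,"tz":0,"turn":0},{"tx":-92,"ty":30,"tz":0,"turn":0},{"tx":-135,"ty":44,"tz":5,"turn":0},{"tx":-165,"ty":54,"tz":20,"turn":0},{"tx":-181,"ty":59,"tz":45,"turn":0}]' >/dev/null
python3 -m crank '[{"tx":0,"ty":0,"tz":25,"turn":0},{"tx":0,"ty":0,"tz":45,"turn":0},{"tx":0,"ty":0,"tz":58,"turn":0},{"tx":0,"ty":0,"tz":60,"turn":0},{"tx":0,"ty":0,"tz":60,"turn":0}]' >/dev/null
python3 -m crank '[{"tx":0,"ty":0,"tz":0,"turn":0},{"tx":0,"ty":0,"tz":0,"turn":0},{"tx":0,"ty":0,"tz":0,"turn":0},{"tx":0,"ty":0,"tz":0,"turn":0}]' >/dev/null
python3 -c "
from h import *
plan(584.8,-160.1,44.5,-4)"
```

```text
t 71.8 tcp [ 583.3 -156.8   65.7] phi -4.0 tilt [0.0003 0.0001] q7 0.27 F [ 1.3 -0.4 -0.7] w 23.7 g 25.0
  tx -3.2 ty 1.7 tz 21.2 turn 0.00
```

```bash
python3 -m crank '[{"tx":-1.5,"ty":0.8,"tz":3,"turn":0},{"tx":-3.2,"ty":1.7,"tz":9,"turn":0},{"tx":-3.2,"ty":1.7,"tz":16,"turn":0},{"tx":-3.2,"ty":1.7,"tz":21,"turn":0},{"tx":-3.2,"ty":1.7,"tz":21,"turn":0}]' >/dev/null
python3 -m crank '[{"tx":0,"ty":0,"tz":0,"turn":0},{"tx":0,"ty":0,"tz":0,"turn":0},{"tx":0,"ty":0,"tz":0,"turn":0}]'
python3 -m crank '[{"tx":0,"ty":0,"tz":2,"turn":0},{"tx":0,"ty":0,"tz":4,"turn":0},{"tx":0,"ty":0,"tz":6,"turn":0},{"tx":0,"ty":0,"tz":8,"turn":0},{"tx":0,"ty":0,"tz":8,"turn":0}]'
```

```text
time: 72.78
position: [0.5849, -0.1602, 0.0448]
tool_rot: [2.297, 2.143, 0.001]
ft_force: [-0.5, 0.4, -0.0]
grip_width: 0.27
grip_force: 25.0
time: 73.4
position: [0.5846, -0.1601, 0.0363]
tool_rot: [-2.297, -2.143, 0.0]
ft_force: [0.5, -0.6, -0.7]
grip_width: 0.272
grip_force: 25.0
```

Down, release, retreat. Then a move to the left, to z about 250, so the tray is visible for the final check.

```bash
python3 -m crank '[{"tx":0,"ty":0,"tz":1.5,"turn":0},{"tx":0,"ty":0,"tz":2.4,"turn":0},{"tx":0,"ty":0,"tz":2.4,"turn":0}]'
python3 -m crank '[{"tx":0,"ty":0,"tz":0,"turn":0},{"tx":0,"ty":0,"tz":0,"turn":0},{"tx":0,"ty":0,"tz":0,"turn":0}]' 45 >/dev/null
python3 -m crank '[{"tx":0,"ty":0,"tz":-8,"turn":0},{"tx":0,"ty":0,"tz":-40,"turn":0},{"tx":0,"ty":0,"tz":-90,"turn":0},{"tx":0,"ty":0,"tz":-145,"turn":0},{"tx":0,"ty":0,"tz":-185,"turn":0}]' >/dev/null
python3 -m crank '[{"tx":40,"ty":-5,"tz":-10,"turn":0},{"tx":100,"ty":-12,"tz":-10,"turn":0},{"tx":160,"ty":-20,"tz":-10,"turn":0},{"tx":220,"ty":-28,"tz":-10,"turn":0},{"tx":270,"ty":-35,"tz":-10,"turn":0}]' >/dev/null
python3 -m crank '[{"tx":20,"ty":0,"tz":0,"turn":0},{"tx":30,"ty":0,"tz":0,"turn":0},{"tx":30,"ty":0,"tz":0,"turn":0},{"tx":30,"ty":0,"tz":0,"turn":0},{"tx":30,"ty":0,"tz":0,"turn":0}]'
python3 - <<'E'
from h import *
C={"cap1":(660.2,-99.2,31),"cap3":(651,-230.9,31),"b1":(589.4,-94.3,20),"b2":(584.8,-160.1,20),"b3":(580.2,-225.9,20)}
a=np.radians(-4);Rt=np.array([[np.cos(a),-np.sin(a)],[np.sin(a),np.cos(a)]])
for n in("top","scene"):
    im,p=grab(n)
    for k,(x,y,z) in C.items():
        q=pick(p,x/1e3,y/1e3,.027,z/1e3-.0035,z/1e3+.006)
        if len(q)<5: print(n,k,"none"); continue
        c=rect(q)[0]; A=np.c_[q[:,:2]-q[:,:2].mean(0),np.ones(len(q))]; g=np.linalg.lstsq(A,q[:,2],rcond=None)[0]
        print(n,k,len(q),*rect(q),"off tray",np.round(Rt.T@(c-[x,y]),1),"z",np.round(g[2]*1000,1),"tilt",np.round(g[:2],3))
    q=pick(p,.474,-.06,.03,.09,.108);print("gauge",len(q),*rect(q) if len(q)>4 else [],np.percentile(q[:,2],90) if len(q) else 0)
    if n=="top": cv2.imwrite('pics/t6.png',cv2.resize(im[:,:,::-1][110:270,200:420],(800,582),interpolation=cv2.INTER_CUBIC))
E
```

```text
time: 73.78
position: [0.5847, -0.1601, 0.0341]
tool_rot: [-2.297, -2.143, -0.0]
ft_force: [0.3, -0.2, -1.1]
grip_width: 0.27
grip_force: 25.0
time: 76.03
position: [0.5709, 0.1398, 0.2292]
tool_rot: [2.3, 2.14, -0.0]
ft_force: [-0.0, 0.3, -0.1]
grip_width: 0.519
grip_force: 0.0
top cap1 86 [659.2 -97.7] [25.8 38.1] 0.5 off tray [-1.1  1.4] z 30.0 tilt [ 0.002 -0.004]
top cap3 90 [ 650.4 -228.7] [26.3 34.9] -1.2 off tray [-0.8  2.2] z 30.1 tilt [-0.028 -0.009]
top b1 108 [591.3 -93.2] [31.8 40.7] 3.7 off tray [1.8 1.2] z 18.7 tilt [-0.005  0.003]
top b2 113 [ 579.  -159.5] [35.8 42.9] -1.1 off tray [-5.8  0.2] z 18.9 tilt [-0.005  0.024]
top b3 103 [ 576.2 -224.2] [29.8 42.3] -3.4 off tray [-4.1  1.4] z 18.9 tilt [ 0.031 -0.018]
gauge 68 [474.2 -59.4] [13.8 25. ] 21.6 0.0998362408664382
scene cap1 139 [661.9 -98.3] [26.3 36.1] -0.1 off tray [1.6 1. ] z 30.1 tilt [-0.042 -0.019]
scene cap3 118 [ 651.2 -230.4] [26.2 36.6] -2.7 off tray [0.2 0.5] z 30.2 tilt [ 0.008 -0.039]
scene b1 151 [591.1 -93.6] [36.8 49.3] 21.0 off tray [1.6 0.8] z 19.5 tilt [ 0.    -0.004]
scene b2 139 [ 582.5 -158.1] [37.6 47.5] 5.1 off tray [-2.4  1.8] z 19.6 tilt [ 0.056 -0.001]
scene b3 129 [ 578.8 -223.6] [32.5 46.7] -9.5 off tray [-1.6  2.2] z 19.3 tilt [ 0.023 -0.017]
gauge 74 [476.4 -60. ] [14.5 25.5] 25.9 0.10063196209882631
```

View pics/t6.png

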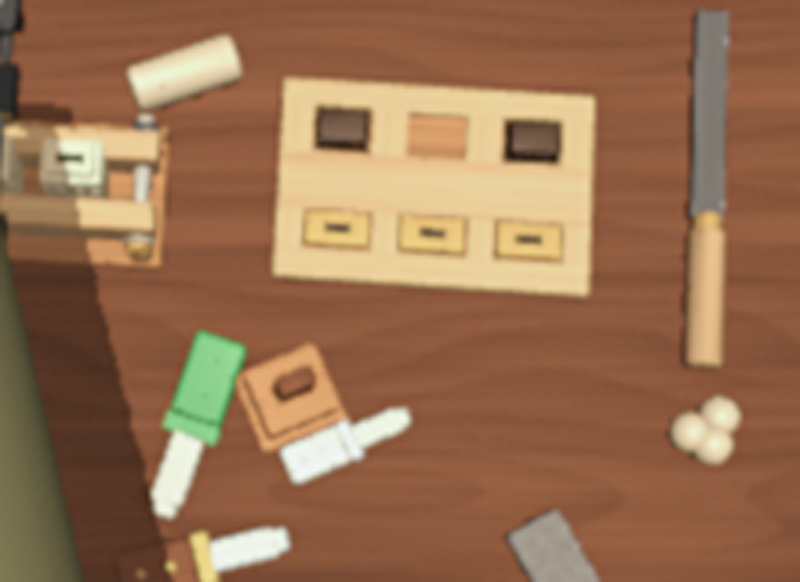

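The tray holds cap 1 at (342,128) and cap 3 at (532,138), with recess 2 empty. The three bolsters lie flat in their pockets at (337,228), (432,233) and (528,239). The gauge is in its stand at (295,382). The heights check out (30 and 19–20 mm, gauge 100 mm) and the robot is clear, so I hand in.

```bash
python3 -c "
from bench import ctrl
print(ctrl.close_job())"
```

```text
the job is handed in; nothing more can be done
None
```

The job is handed in, though the hand-in returned no verdict: caps 1 and 3 are in their own recesses (handle 2 was already bare), all three handles were gauged left to right with the shoulder down, the gauge is back in its stand, and all three bolsters lie flat in the tray pockets.

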